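# Heft the slide boxes and file the full ones

## Task

The three closed slide boxes in the slanted rack look alike, but some are packed with glass slides and some are empty: tell them apart by lifting each one. Stand the full ones upright in the right-hand drawer of the slide cabinet and put the empty ones in the white tray, standing or lying flat; the cabinet lets only one drawer out at a time, so first push the left-hand drawer fully home. Set the boxes down gently, do not drop them, and leave the bottle, the jar and the black can where they are.

Things in the scene. Friction and masses are not known exactly. Their poses are not given: they have to be found in the camera images.
- box_a: grey plastic slide box, clasped shut, 38 mm thick (its x) by 110 mm long (its y) by 86 mm high (its z); origin at the centre of its underside (a 38 x 110 face); starts in one of the rack's slots, leaning 30 deg. All look the same, in any order: empty (60 to 90 g) or packed solid with glass slides (250 to 350 g). Rigid; a 40 N grip does no harm
- box_b: grey plastic slide box, clasped shut, 38 mm thick (its x) by 110 mm long (its y) by 86 mm high (its z); origin at the centre of its underside (a 38 x 110 face); starts in one of the rack's slots, leaning 30 deg. All look the same, in any order: empty (60 to 90 g) or packed solid with glass slides (250 to 350 g). Rigid; a 40 N grip does no harm
- box_c: grey plastic slide box, clasped shut, 38 mm thick (its x) by 110 mm long (its y) by 86 mm high (its z); origin at the centre of its underside (a 38 x 110 face); starts in one of the rack's slots, leaning 30 deg. All look the same, in any order: empty (60 to 90 g) or packed solid with glass slides (250 to 350 g). Rigid; a 40 N grip does no harm
- rack: aluminium rack, 300 (x) x 126 mm (y), left or right of the cabinet; origin under its centre. Three V slots along x, 90 mm apart, each leaning its box's top 30 deg to the rack's -x (robot side). A box stands on the sloping floor (its origin 24 mm above the bench), its -x face on a 34 mm high backrest, between 48 mm high cheeks; draw it out along its own z. 37 mm is free between box faces
- tray: open white plastic tray, outside 210 (x) x 190 (y) x 45 mm high, walls and floor 4 mm, on the side of the cabinet away from the rack; origin under its centre on the bench. For empty boxes
- cabinet: white steel bench cabinet, 240 mm deep (x), 350 mm wide (y), 150 mm high, with two drawers side by side that pull out to its -x (towards the robot); origin under its centre on the bench
- left_drawer (a joint): how far the left drawer (the cabinet's +y side) is out, m: 0 fully shut, 0.18 fully out; starts standing open and is already full of boxes (they are part of it, not to be taken out). Runs on ball slides, about 2 N to move
- right_drawer (a joint): how far the right drawer (-y side) is out, m: 0 shut, 0.18 fully out, about 2 N to move; starts shut. Anti-tip interlock: it is locked while the left drawer is more than about 2 mm out, with some 3 mm of play; while it is out the left one is locked
- left_handle (a point): middle of the left drawer's bar handle: round steel bar, 11 mm thick, 110 mm long along the cabinet's y, 35 mm in front of the drawer's front face (clear gap behind it about 29 mm), 118 mm above the bench, 32 mm below the cabinet's top; axes as the cabinet's; moves with the drawer
- right_handle (a point): the same point of the right drawer's handle
- right_floor (a point): point on the right drawer's inner floor, 28 mm above the bench, 90 mm behind the inner face of its front panel, midway between its sides; moves with the drawer; axes as the cabinet's. Inside 206 (x) x 150 mm (y), sides 45 mm high, front panel up to 137 mm above the bench; fully out, the front 180 mm are open from above
- oil_bottle: bystander: amber bottle, 44 mm across, 85 mm high, on the bench; origin under its centre
- stain_jar: bystander: glass jar with white lid, 60 mm across, 75 mm high, on the bench; origin under its centre
- objective_can: bystander: black can, 46 mm across, 68 mm high, on top of the cabinet; origin under its centre
Not all that is in view belongs to the job. Leave any purple look-alike of the box_a alone. Leave any red look-alike of the box_b alone.

How it is judged:
By the outcome, as a careful person would: the job done as asked, in the order asked, and still so for the second after the job is handed in, with the robot touching nothing.
It also fails if it takes over 72 s, if anything falls off the work surface, if the arm or the gripper's body presses on something with over 40 N, if the wrist force passes 120 N, or if a joint passes its speed limit or range.

## Robot

A 6-joint arm with a two-finger parallel gripper is mounted at the origin on the work surface. World frame = base frame: x ahead of the robot, y to its left, z up, the work surface at z = 0. Lengths are in m, angles in rad, forces in N, time in s.
With the tool pointing down it reaches from about 0.35 to 0.775 m from the base axis. Payload 5.5 kg.
Tool frame: the origin (TCP) lies at the very end of the fingers, on their centre line; the grasp point (between the pads) lies 19 mm behind it; y points along the fingers, z is the direction in which the jaws open and shut, and the axes are right-handed (so a half turn about y gives the same grasp; the last joint's range is limited). The gripper opens to 85 mm and grips with 20 to 120 N. Pads are 22 mm wide; open, the fingers measure 114 mm over their backs; the gripper's body (76 mm by 85 mm) begins 54 mm behind the grasp point. The pads swing forward as they close: fully open they stand 13 mm farther back than shut.
Start: joints at [-1.268, 0.313, 0.046, 1.304, 0, 1.431], TCP at [0.246, -0.52, 0.231] pointing down, gripper open.
Joint ranges: [-2.76, 2.76], [-0.86, 1.69], [-1.03, 1.26], [-2.2, 2.34], [-1.47, 1.5], [-3.14, 3.14]. Speed limits (rad/s): [2.57, 2.57, 3.14, 3.14, 3.14, 3.14].

## Interface

Orientations are given as a unit quaternion [w, x, y, z].
In Python, from workcell import env gives the robot as it stands.
- The arm moves only by the shell command python3 -m inch 'ROWS' [OPENING] [FORCE]. ROWS is JSON, a list that holds one entry, the list of rows, each a list of 4 numbers: the shift along the tool's x, y, z in mm, then the turn about the tool's y in degrees. In form: [[[tx, ty, tz, spin], ...]]. A call has 1 to 10 rows; each row is the pose to reach, as a shift and turn from the pose commanded when the call began, along the tool's axes at that moment; what a row does not reach only later rows make up. A row lasts 1/10 s, in which the tool goes at most 50 mm and 8.59 degrees, less where a joint would pass 70% of its speed; a pose out of reach is approached as far as the arm can. A call with a gripper value outside its range is refused whole. OPENING is the finger opening in mm, from 0 to 85.4, set as the call begins (- or left out, the last holds). The fingers move at their own pace and stop on an object; FORCE is the grip in N (left out, the last holds). Time passes only in rows, so rows that repeat a pose let the fingers close. It gives the time, the measured TCP pose, the force and the opening at its end, in the units of the state.
- env.get_state(): the state, without advancing time (a new reading comes with each control period).
- env.read_camera(name): name is "scene" or "top"; returns the picture (480x640x3 uint8, blue, green, red); there is no depth.
- env.camera_model(name): a dict with "fx", "fy", "cx", "cy" (pixels), "R" (3x3) and "t" (3): a world point X has camera coordinates R X + t. Camera axes: x right, y down, z forward; pixel columns grow to the right and rows downward; lengths in m; the calibration is good to about 2 mm. A picture is of the moment at which its call begins. camera_model takes no time and is no camera call.
- env.hand_in(): hands the job in, once; it reports no verdict.
The state is a dict: "clock": time; "joint_pos": joint angles; "qvel": joint speeds; "tau": joint torques, N m; "tcp_pos": TCP position; "orientation": TCP orientation; "wrist_force": force on the tool from outside, world axes, zero at the start; "ft_torque": the same for the moment, N m; "finger_gap": finger opening in m.
Only numpy, scipy, OpenCV 4.12 (cv2) and the standard library are available. Lean on these libraries where they do the work, as an engineer would, in place of code of your own. Each camera call takes 0.05 s, during which the arm holds its last target.

## Working session

There is one attempt and no reset: what is moved stays moved. The work goes in short steps, Python scripts to look and compute and a shell command to move; the robot and the scene stay as the last step left them, time stands still between calls to the robot, and variables do not carry over. Pictures are saved under pics/ and viewed, and the job is handed in when it is done.

```bash
ls; mkdir -p pics
python3 - <<'E'
from workcell import env
import cv2
print(env.get_state())
for n in("scene","top"):
    cv2.imwrite(f"pics/{n}0.png",env.read_camera(n)); print(n,env.camera_model(n))
E
```

```text
pics
{'clock': 0.0, 'joint_pos': array([-1.26758839e+00,  3.14025718e-01,  4.50038430e-02,  1.30358698e+00,
        4.61902581e-06,  1.43118339e+00]), 'qvel': array([-0.001377  ,  0.0015197 , -0.00082867, -0.00051575,  0.00044739,
       -0.00150067]), 'tau': array([ 4.99602193e-04, -4.80630720e+01,  2.98532259e+01,  1.94733805e-02,
        1.43244433e-04,  6.99563373e-06]), 'tcp_pos': array([ 0.24621892, -0.51907083,  0.23040462]), 'orientation': array([ 0.15523399, -0.15533545,  0.6904839 , -0.68920627]), 'wrist_force': array([-0.13881704,  0.37071117, -0.11822492]), 'ft_torque': array([-0.02403979, -0.01118545,  0.00209468]), 'finger_gap': 0.08498581663470461}
scene {'fx': 498.4504805564504, 'fy': 498.4504805564504, 'cx': 322.48707399299053, 'cy': 240.5001485363924, 'R': array([[-0.32157184,  0.94680227, -0.01253024],
       [ 0.73751273,  0.24214549, -0.63042885],
       [-0.59385733, -0.21196938, -0.7761459 ]]), 't': array([ 0.29893342, -0.34101601,  1.47885304])}
top {'fx': 497.8276155254916, 'fy': 497.8276155254916, 'cx': 328.8135740310347, 'cy': 241.43272942435797, 'R': array([[ 0.01300645, -0.99984917,  0.01150949],
       [-0.99158977, -0.01437957, -0.1286194 ],
       [ 0.1287655 , -0.00973981, -0.99162724]]), 't': array([-0.11003859,  0.5724557 ,  1.46664837])}
```

View pics/scene0.png

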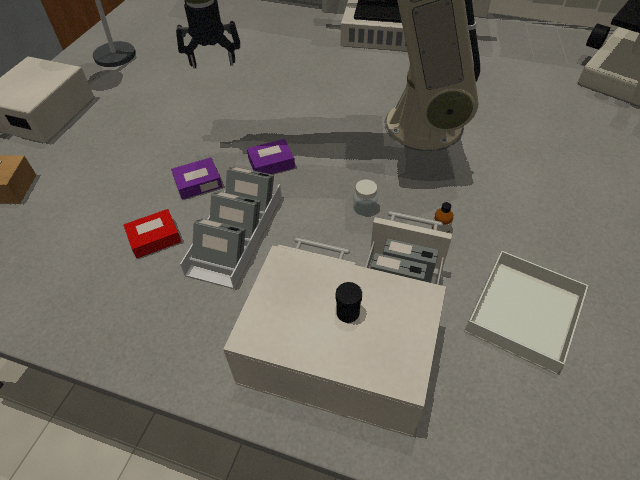

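View pics/top0.png

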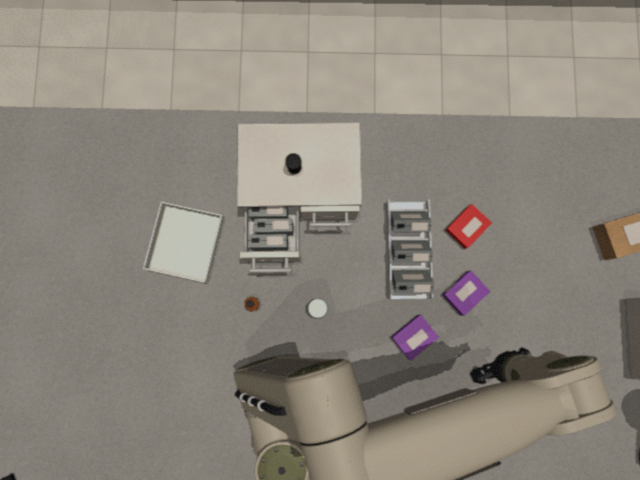

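Candidates: grey boxes in the rack at top-view (410,222), (411,252), (411,283). The look-alikes to leave are red (469,226), purple (466,292) and purple (415,337). Next, enlarged crops.

```bash
cat > h.py <<'E'
import numpy as np, cv2
from workcell import env
def bp(n,u,v,z):
    m=env.camera_model(n);R=np.array(m['R']);t=np.array(m['t'])
    d=R.T@np.array([(u-m['cx'])/m['fx'],(v-m['cy'])/m['fy'],1]);c=-R.T@t
    return c+d*(z-c[2])/d[2]
def pr(n,X):
    m=env.camera_model(n);p=np.array(m['R'])@np.array(X)+np.array(m['t'])
    return np.array([m['fx']*p[0]/p[2]+m['cx'],m['fy']*p[1]/p[2]+m['cy']])
def crop(src,x0,y0,x1,y1,k,out):
    im=cv2.imread(src)[y0:y1,x0:x1];im=cv2.resize(im,None,fx=k,fy=k,interpolation=cv2.INTER_CUBIC)
    for x in range((x0+19)//20*20,x1,20):
        cv2.line(im,((x-x0)*k,0),((x-x0)*k,6),(0,0,255),1);cv2.putText(im,str(x),((x-x0)*k,16),0,.35,(0,0,255))
    for y in range((y0+19)//20*20,y1,20):
        cv2.line(im,(0,(y-y0)*k),(6,(y-y0)*k),(0,0,255),1);cv2.putText(im,str(y),(8,(y-y0)*k+4),0,.35,(0,0,255))
    cv2.imwrite(out,im)
E
python3 - <<'E'
from h import *
crop('pics/top0.png',375,190,505,310,5,'pics/c1.png')
crop('pics/top0.png',225,115,375,290,3,'pics/c2.png')
crop('pics/scene0.png',170,140,310,300,4,'pics/c3.png')
crop('pics/top0.png',135,190,265,320,4,'pics/c4.png')
E
```

```text
(no output)
```

View pics/c1.png

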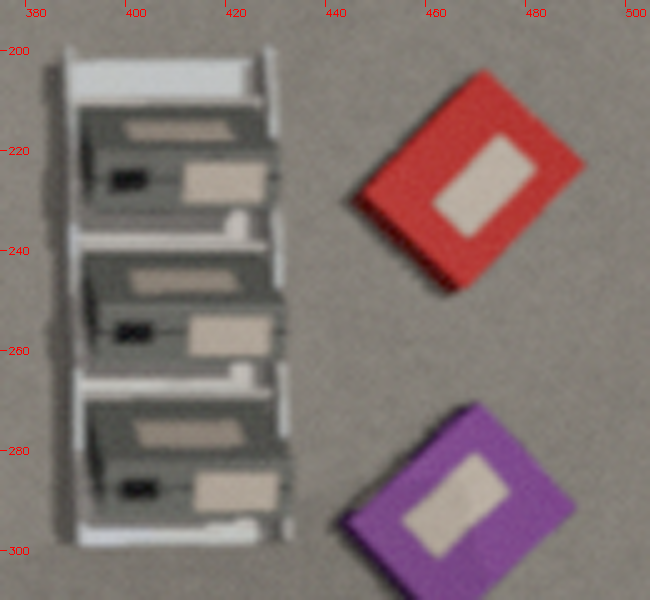

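View pics/c2.png

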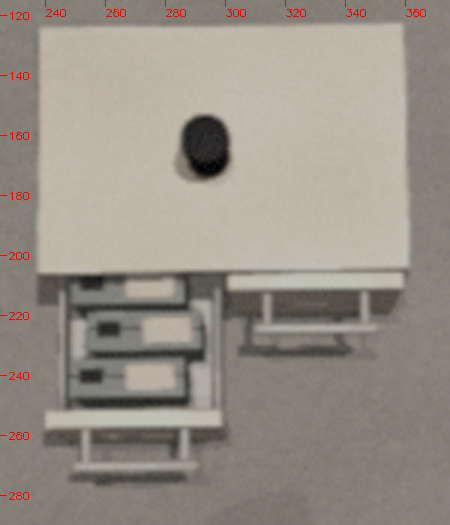

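View pics/c3.png

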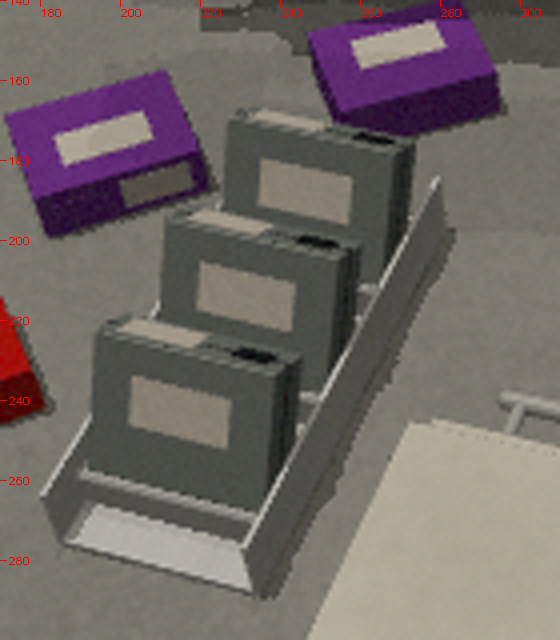

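View pics/c4.png

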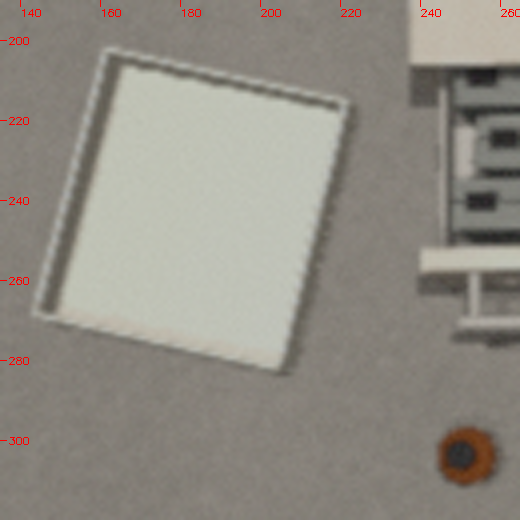

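Run:
```python
from h import *
np.set_printoptions(precision=4,suppress=True)
c=[bp('top',u,v,.15) for u,v in[(237.7,124),(360,122.7),(361,204.3),(237.3,205.7)]]
print('cab',c, [np.linalg.norm(c[i]-c[i-1]) for i in range(4)],np.mean(c,0))
for z in(0,.048):print('rack',[bp('top',u,v,z)[:2] for u,v in[(388.5,200),(428.5,199.5),(433,297),(390.7,298.7)]])
print('scene boxtop', [bp('scene',u,v,.105)[:2] for u,v in[(193,219)]])
t=[bp('top',u,v,.045) for u,v in[(161.5,202),(221,215),(205,283),(143.5,269)]]
print('tray',t,[np.linalg.norm(t[i]-t[i-1]) for i in range(4)],np.mean(t,0))
print('bottle',bp('top',251.5,303.5,.085),'jar',bp('top',317.5,309,.075),'can',bp('top',293,159,.218))
print('Lhandle',[bp('top',u,v,.118) for u,v in[(250,270),(290.5,270)]])
print('Rhandle',[bp('top',u,v,.118) for u,v in[(310,224.5),(351,224)]])
```

```text
cab [array([0.896 , 0.1654, 0.15  ]), array([ 0.906 , -0.1865,  0.15  ]), array([ 0.6663, -0.1905,  0.15  ]), array([0.657 , 0.1578, 0.15  ])] [np.float64(0.23918239518248355), np.float64(0.3520757812464635), np.float64(0.23973265787348605), np.float64(0.34846483845789245)] [ 0.7814 -0.0135  0.15  ]
rack [array([ 0.7125, -0.288 ]), array([ 0.7161, -0.4137]), array([ 0.4119, -0.4237]), array([ 0.405, -0.294])]
rack [array([ 0.7021, -0.2817]), array([ 0.7055, -0.4035]), array([ 0.4109, -0.4131]), array([ 0.4043, -0.2875])]
scene boxtop [array([ 0.6213, -0.4093])]
tray [array([0.6859, 0.4057, 0.045 ]), array([0.6487, 0.2245, 0.045 ]), array([0.4433, 0.2635, 0.045 ]), array([0.4823, 0.4477, 0.045 ])] [np.float64(0.20784891598442592), np.float64(0.18498990656569575), np.float64(0.2090645473659274), np.float64(0.18823530861325824)] [0.5651 0.3354 0.045 ]
bottle [0.3847 0.1182 0.085 ] jar [ 0.3714 -0.0716  0.075 ] can [ 0.7745 -0.0003  0.218 ]
Lhandle [array([0.4787, 0.1208, 0.118 ]), array([0.4802, 0.0062, 0.118 ])]
Rhandle [array([ 0.6117, -0.0467,  0.118 ]), array([ 0.6149, -0.1645,  0.118 ])]
```

Top view: far, middle and near grey boxes in the rack, with the rack yawed about 1.5°. The tool stays vertical, since only spin is available. I'll check a rack model by overlaying it on the image.

```bash
cat >> h.py <<'E'
def boxc(o,yaw,lean):
    c,s=np.cos(lean),np.sin(lean);Z=np.array([[np.cos(yaw),-np.sin(yaw),0],[np.sin(yaw),np.cos(yaw),0],[0,0,1]])
    M=Z@np.array([[c,0,-s],[0,1,0],[s,0,c]])
    return np.array([o+M@np.array([i*.019,j*.055,k*.086]) for k in(0,1) for i in(-1,1) for j in(-1,1)])
def over(im,n,P,k=1,x0=0,y0=0,col=(0,255,0)):
    q=[((pr(n,p)-[x0,y0])*k).astype(int) for p in P]
    for a,b in[(4,5),(6,7),(4,6),(5,7),(2,6),(3,7),(0,4),(1,5)]: cv2.line(im,tuple(map(int,q[a])),tuple(map(int,q[b])),col,1)
E
python3 - <<'E'
from h import *
from workcell import env
from scipy.spatial.transform import Rotation as Ro
q=env.get_state()['orientation'];print(Ro.from_quat([*q[1:],q[0]]).as_matrix().round(3))
yaw=.026;C=np.array([.556,-.3465])
for n,b in(('top',(375,190,445,310)),('scene',(170,150,300,300))):
    k=5 if n=='top' else 4
    x0,y0,x1,y1=b;im=cv2.imread(f'pics/{n}0.png')[y0:y1,x0:x1];im=cv2.resize(im,None,fx=k,fy=k,interpolation=2)
    for d in(-.09,0,.09):
        o=np.array([C[0]+d*np.cos(yaw),C[1]+d*np.sin(yaw),.024]);over(im,n,boxc(o,yaw,np.pi/6),k,x0,y0)
    cv2.imwrite(f'pics/ov_{n}.png',im)
a,b=cv2.imread('pics/ov_top.png'),cv2.imread('pics/ov_scene.png')
h=600;c=np.zeros((600,a.shape[1]+b.shape[1],3),np.uint8);c[:a.shape[0],:a.shape[1]]=a;c[:b.shape[0],a.shape[1]:]=b[:600];cv2.imwrite('pics/ov1.png',c[:,:800])
print(c.shape)
E
```

```text
[[-0.904 -0.     0.428]
 [-0.428  0.002 -0.904]
 [-0.    -1.    -0.002]]
(600, 870, 3)
```

View pics/ov1.png

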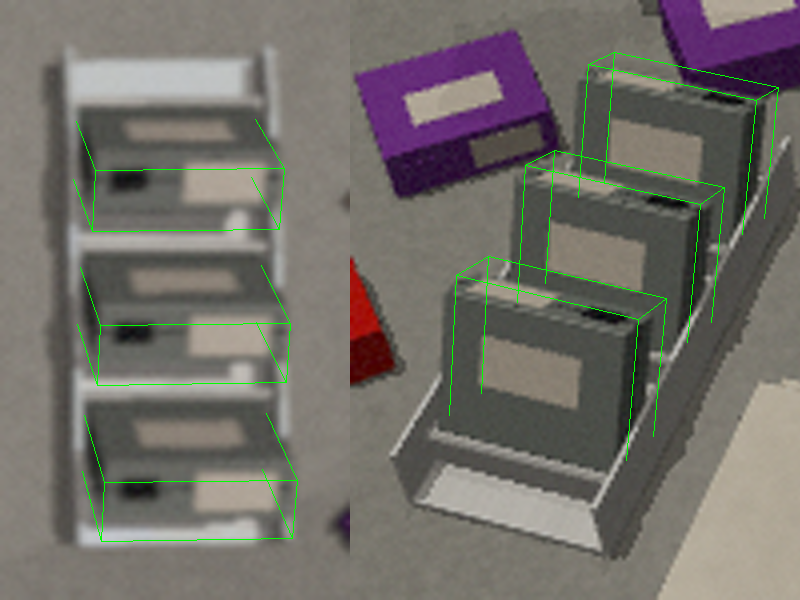

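Run:
```python
from h import *
yaw=.026;C=np.array([.568,-.3445])
for n,b in(('top',(375,190,445,310)),('scene',(170,150,300,300))):
    k=5 if n=='top' else 4
    x0,y0,x1,y1=b;im=cv2.imread(f'pics/{n}0.png')[y0:y1,x0:x1];im=cv2.resize(im,None,fx=k,fy=k,interpolation=2)
    for d in(-.09,0,.09):
        o=np.array([C[0]+d*np.cos(yaw),C[1]+d*np.sin(yaw),.024]);over(im,n,boxc(o,yaw,np.pi/6),k,x0,y0)
    cv2.imwrite(f'pics/ov_{n}.png',im)
a,b=cv2.imread('pics/ov_top.png'),cv2.imread('pics/ov_scene.png')
h=600;c=np.zeros((600,a.shape[1]+b.shape[1],3),np.uint8);c[:a.shape[0],:a.shape[1]]=a;c[:b.shape[0],a.shape[1]:]=b[:600];cv2.imwrite('pics/ov2.png',c[:,:800])
```

```text
(no output)
```

View pics/ov2.png

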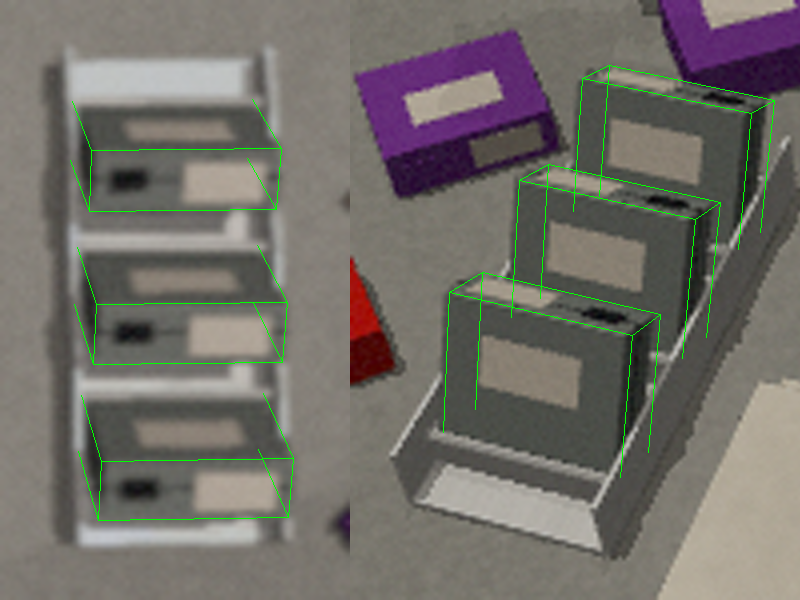

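Far, middle and near boxes fit the model, with slot origins at x ≈ .658, .568 and .478 and y ≈ -.347. First I move in front of the left handle with the fingers closing.

```bash
python3 -m inch '[[[-212,0,-222,-33],[-425,0,-444,-66.2],[-425,0,-444,-66.2],[-425,0,-444,-66.2],[-425,0,-444,-66.2],[-425,0,-444,-66.2],[-425,0,-444,-66.2],[-425,0,-444,-66.2],[-425,0,-444,-66.2],[-425,0,-444,-66.2]]]' 0 30
```

```text
clock: 1.1
tcp_pos: [0.404, -0.0431, 0.2313]
orientation: [0.507, -0.507, 0.493, -0.493]
wrist_force: [1.7, -1.3, -0.2]
finger_gap: -0.0003
```

```bash
python3 -m inch '[[[-50,0,30,0],[-106,0,37,0],[-106,0,37,0],[-106,60,37,0],[-106,100,37,0],[-106,124,37,0],[-106,124,37,0]]]'
python3 - <<'E'
from h import *
s=env.get_state();print(s['tcp_pos'],s['joint_pos'])
cv2.imwrite('pics/t1.png',env.read_camera('top'));crop('pics/t1.png',225,200,375,320,5,'pics/t1c.png')
E
```

```text
clock: 1.8
tcp_pos: [0.4343, 0.0622, 0.1037]
orientation: [-0.505, 0.509, -0.495, 0.491]
wrist_force: [-0.8, -0.3, 0.3]
finger_gap: 0.0
[0.434339   0.06218729 0.10365349] [-4.10854509e-02  1.44250406e-01 -5.01347693e-01  9.33491047e-01
 -8.39320249e-05  1.50191498e+00]
```

View pics/t1c.png

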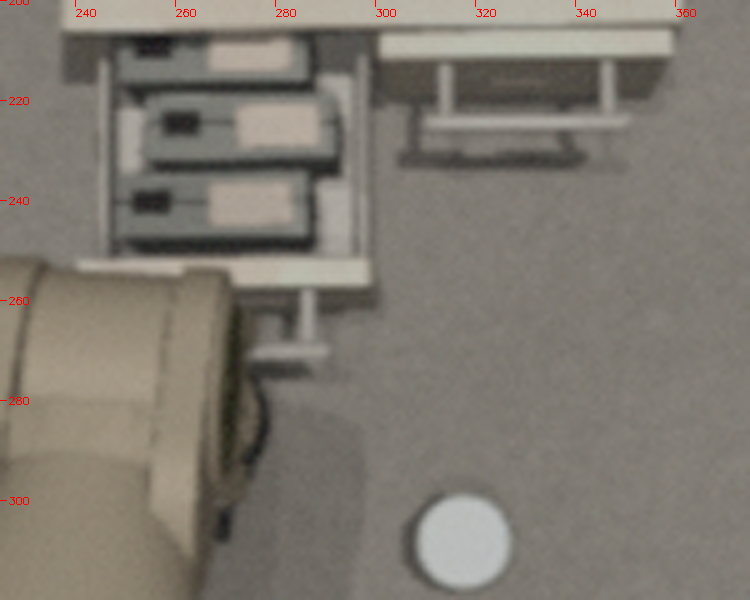

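The arm is in front of the left handle; the bar at (285,270) is untouched. Pushing now.

```bash
python3 -m inch '[[[0,0,20,0],[0,0,40,0],[0,0,60,0],[0,0,80,0],[0,0,100,0],[0,0,115,0],[0,0,125,0],[0,0,135,0],[0,0,140,0],[0,0,140,0]]]'; python3 -m inch '[[[0,0,3,0],[0,0,6,0],[0,0,9,0],[0,0,9,0]]]'
```

```text
clock: 2.85
tcp_pos: [0.5789, 0.0656, 0.1077]
orientation: [0.507, -0.506, 0.493, -0.493]
wrist_force: [0.7, -0.5, -0.3]
finger_gap: -0.0
clock: 3.25
tcp_pos: [0.5874, 0.066, 0.1072]
orientation: [0.507, -0.507, 0.493, -0.493]
wrist_force: [0.2, -0.5, -0.2]
finger_gap: 0.0
```

```bash
python3 -m inch '[[[0,0,3,0],[0,0,6,0],[0,0,6,0]]]';  python3 - <<'E'
from h import *
cv2.imwrite('pics/t2.png',env.read_camera('top'));cv2.imwrite('pics/s2.png',env.read_camera('scene'));crop('pics/t2.png',225,115,375,290,3,'pics/t2c.png');crop('pics/s2.png',220,170,480,330,3,'pics/s2c.png')
E
```

```text
clock: 3.55
tcp_pos: [0.5912, 0.0661, 0.1071]
orientation: [-0.506, 0.508, -0.494, 0.492]
wrist_force: [-6.8, -0.9, 5.2]
finger_gap: 0.0004
```

View pics/t2c.png

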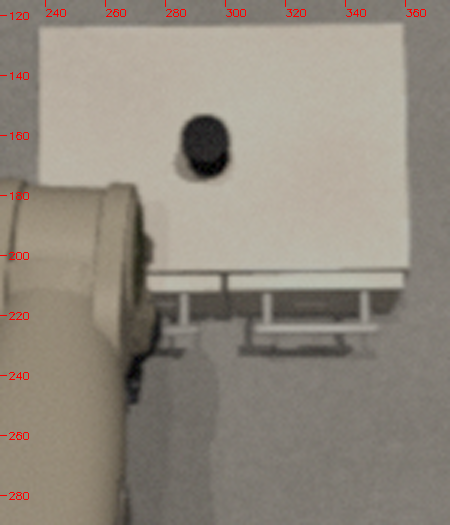

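View pics/s2c.png

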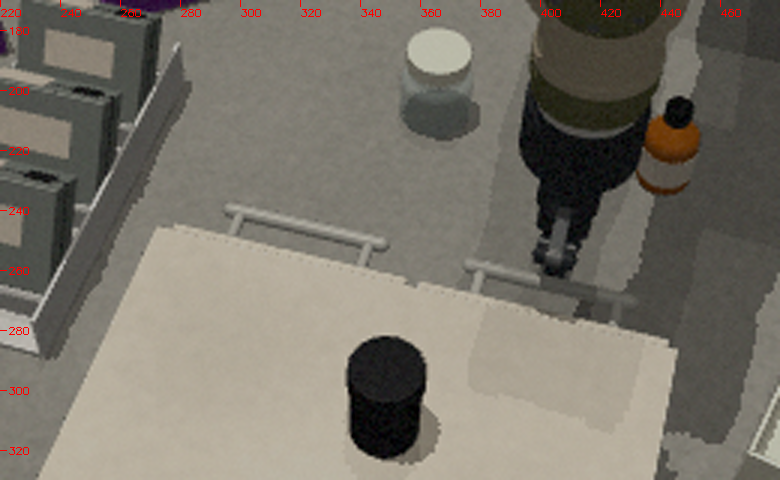

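Both fronts now look flush in the top view: left front at (287,209), right at (330,209). The force shows the stop. One more nudge, then back off and go to the right handle.

```bash
python3 -m inch '[[[0,0,2,0],[0,0,3,0],[0,0,3,0]]]';  python3 -m inch '[[[0,0,-8,0],[0,0,-20,0],[0,-20,-40,0],[50,-35,-45,0],[100,-35,-45,0],[150,-35,-30,0],[168,-35,-10,0],[168,-35,17,0],[168,-35,17,0]]]' 45
```

```text
clock: 3.95
tcp_pos: [0.5915, 0.0661, 0.1071]
orientation: [-0.505, 0.509, -0.495, 0.491]
wrist_force: [-14.3, -0.6, 9.8]
finger_gap: -0.0002
clock: 4.85
tcp_pos: [0.6209, -0.103, 0.142]
orientation: [0.507, -0.506, 0.493, -0.494]
wrist_force: [-0.3, -0.8, -0.2]
finger_gap: 0.0448
```

```bash
python3 -m inch '[[[0,0,-11,0],[0,0,-11,0],[0,0,-11,0],[0,15,-11,0],[0,30,-11,0],[0,38,-11,0],[0,38,-11,0]]]' 30;  python3 -m inch '[[[0,0,0,0],[0,0,0,0],[0,0,0,0],[0,0,0,0]]]' 0 40
```

```text
clock: 5.55
tcp_pos: [0.6059, -0.1011, 0.1032]
orientation: [-0.507, 0.507, -0.494, 0.492]
wrist_force: [0.0, 0.5, 0.4]
finger_gap: 0.0298
clock: 5.95
tcp_pos: [0.6073, -0.1015, 0.1051]
orientation: [0.507, -0.506, 0.493, -0.494]
wrist_force: [1.0, 0.8, 2.1]
finger_gap: 0.0094
```

Bar gripped (9.4 mm against the 11 mm given). Pulling.

```bash
python3 -m inch '[[[0,0,-10,0],[0,0,-25,0],[0,0,-45,0],[0,0,-70,0],[0,0,-95,0],[0,0,-120,0],[0,0,-140,0],[0,0,-155,0],[0,0,-168,0],[0,0,-174,0]]]'; python3 -m inch '[[[0,0,-3,0],[0,0,-6,0],[0,0,-8,0],[0,0,-8,0]]]'
```

```text
clock: 6.95
tcp_pos: [0.4348, -0.1066, 0.1052]
orientation: [0.508, -0.505, 0.491, -0.495]
wrist_force: [20.6, 3.2, -13.6]
finger_gap: 0.0091
clock: 7.35
tcp_pos: [0.4348, -0.1067, 0.1053]
orientation: [0.513, -0.502, 0.488, -0.497]
wrist_force: [31.8, 6.3, -22.5]
finger_gap: 0.0097
```

```bash
python3 -m inch '[[[0,0,4,0],[0,0,8,0],[0,0,8,0]]]';  python3 -m inch '[[[0,0,0,0],[0,0,0,0],[0,0,0,0],[0,-20,0,0],[0,-50,0,0],[0,-100,0,0],[50,-140,0,0],[100,-140,10,0],[150,-140,50,0],[180,-140,90,0]]]' 32
python3 - <<'E'
from h import *
print(env.get_state()['tcp_pos'])
cv2.imwrite('pics/t3.png',env.read_camera('top'));crop('pics/t3.png',225,115,375,315,3,'pics/t3c.png')
E
```

```text
clock: 7.65
tcp_pos: [0.4349, -0.1066, 0.1051]
orientation: [0.508, -0.506, 0.492, -0.494]
wrist_force: [6.4, 1.8, 1.2]
finger_gap: 0.0095
clock: 8.65
tcp_pos: [0.5092, -0.2703, 0.2452]
orientation: [-0.506, 0.506, -0.493, 0.494]
wrist_force: [1.8, 0.7, 0.0]
finger_gap: 0.0318
[ 0.50922422 -0.27031786  0.24518869]
```

View pics/t3c.png

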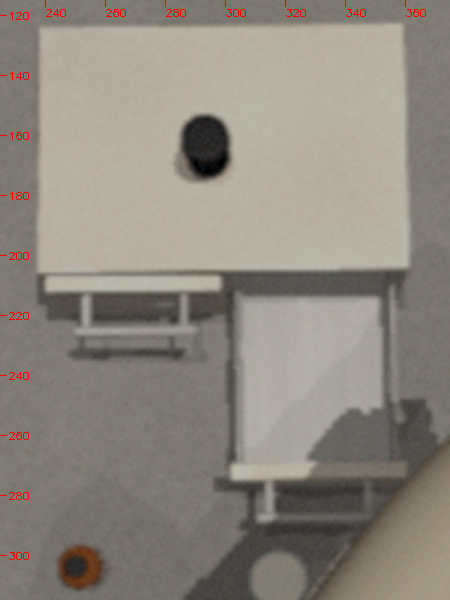

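```bash
cat >> h.py <<'E'
from scipy.spatial.transform import Rotation as Ro
def go(*targets):
    s=env.get_state();q=s['orientation'];M=Ro.from_quat([*q[1:],q[0]]).as_matrix()
    print('tcp',s['tcp_pos'].round(4),'zang',np.degrees(np.arctan2(M[1,2],M[0,2])).round(2),'F',s['wrist_force'].round(2))
    for t in targets: print(t,(M.T@(np.array(t)-s['tcp_pos'])*1000).round(1))
E
python3 -m inch '[[[0,0,0,0],[0,0,0,0]]]' 66
python3 - <<'E'
from h import *
go([.622,-.346,.2],[.622,-.346,.072])
print([bp('top',225+u/3,115+v/3,z).round(4) for u,v,z in[(230,462,.137),(407,462,.137),(242,462,.028),(382,296,.028),(242,296,.028)]])
E
```

```text
clock: 8.9
tcp_pos: [0.5086, -0.2673, 0.243]
orientation: [-0.507, 0.507, -0.494, 0.492]
wrist_force: [-0.3, 0.3, 0.2]
finger_gap: 0.0602
tcp [ 0.5086 -0.2673  0.243 ] zang 1.55 F [-0.27  0.33  0.19]
[0.622, -0.346, 0.2] [ 81.8  42.5 111.3]
[0.622, -0.346, 0.072] [ 82.  170.5 111.7]
[array([ 0.4821, -0.0262,  0.137 ]), array([ 0.4844, -0.1915,  0.137 ]), array([ 0.4903, -0.0335,  0.028 ]), array([ 0.662 , -0.1732,  0.028 ]), array([ 0.6598, -0.0303,  0.028 ])]
```

```bash
python3 -m inch '[[[40,20,55,0],[82,42,112,0],[82,42,112,0],[82,42,112,0],[82,42,112,0]]]' 66
python3 - <<'E'
from h import *
go([.622,-.346,.072])
for n in('top','scene'):cv2.imwrite(f'pics/{n}4.png',env.read_camera(n))
crop('pics/scene4.png',160,130,320,280,4,'pics/s4c.png')
E
```

```text
clock: 9.4
tcp_pos: [0.6229, -0.3454, 0.2006]
orientation: [-0.507, 0.507, -0.494, 0.492]
wrist_force: [-1.0, -0.1, 0.7]
finger_gap: 0.0661
tcp [ 0.6229 -0.3454  0.2006] zang 1.61 F [-1.04 -0.08  0.65]
[0.622, -0.346, 0.072] [  0.9 128.6  -0.5]
```

View pics/s4c.png

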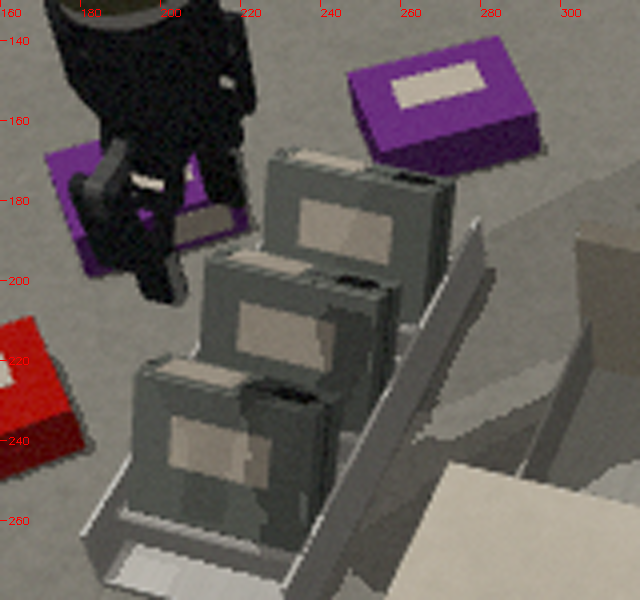

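Gripper is above the far box, with its fingers at (185,190) and (203,203). It is still about 0.1 m up, so parallax displaces it in the picture. Descend in stages, watching the force.

```bash
python3 -m inch '[[[1,30,0,0],[1,60,0,0],[1,90,0,0],[1,90,0,0]]]'
python3 - <<'E'
from h import *
go([.622,-.346,.072])
cv2.imwrite(f'pics/scene5.png',env.read_camera('scene'))
crop('pics/scene5.png',160,130,320,280,4,'pics/s5c.png')
E
```

```text
clock: 9.9
tcp_pos: [0.6208, -0.3452, 0.1105]
orientation: [-0.507, 0.507, -0.495, 0.491]
wrist_force: [-0.3, 1.3, -0.6]
finger_gap: 0.0659
tcp [ 0.6208 -0.3452  0.1105] zang 1.6 F [-0.3   1.27 -0.56]
[0.622, -0.346, 0.072] [ 1.  38.5  1.3]
```

View pics/s5c.png

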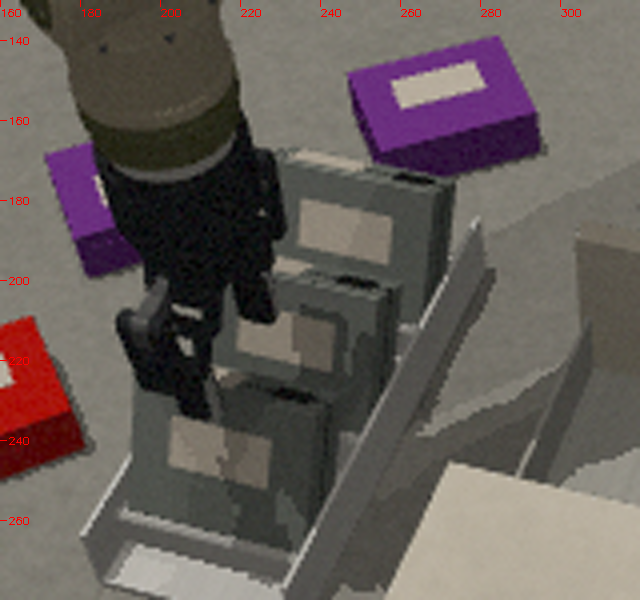

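The fingers straddle the far box: front finger at (208,230) before its face, rear finger behind its top edge. Continuing down, then tip it upright with the rear finger.

```bash
python3 -m inch '[[[0,13,1,0],[0,26,1,0],[0,38,1,0],[0,38,1,0]]]'; python3 -m inch '[[[0,0,4,0],[0,0,8,0],[0,0,12,0],[0,0,16,0],[0,0,20,0],[0,0,24,0],[0,0,24,0]]]'
python3 - <<'E'
from h import *
go([.622,-.346,.072])
cv2.imwrite(f'pics/scene6.png',env.read_camera('scene'))
crop('pics/scene6.png',160,130,320,280,4,'pics/s6c.png')
E
```

```text
clock: 10.35
tcp_pos: [0.6236, -0.3468, 0.0718]
orientation: [-0.507, 0.507, -0.494, 0.492]
wrist_force: [-0.9, 0.5, 0.2]
finger_gap: 0.0659
clock: 11.05
tcp_pos: [0.638, -0.3479, 0.0776]
orientation: [-0.5, 0.511, -0.499, 0.489]
wrist_force: [-35.7, 1.2, 30.5]
finger_gap: 0.0661
tcp [ 0.638  -0.3479  0.0776] zang 1.32 F [-35.71   1.25  30.53]
[0.622, -0.346, 0.072] [ -2.2   5.9 -15.9]
```

View pics/s6c.png

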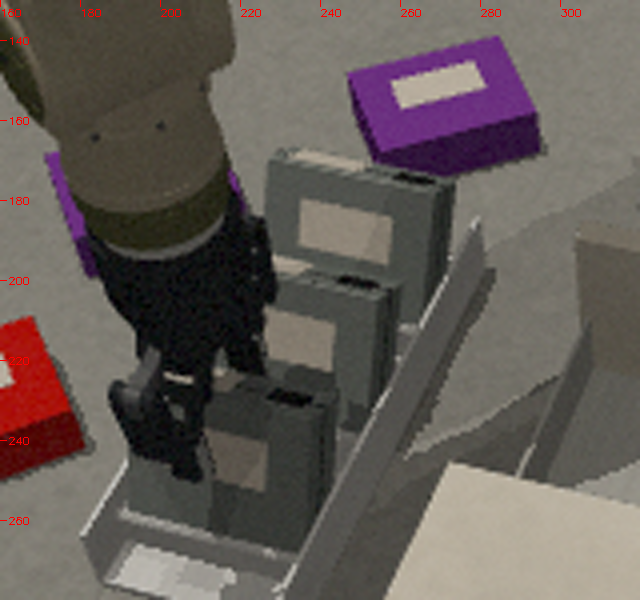

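The rear finger jams at the top edge: the rubber pad won't let the edge slide up. The tool has to follow the tipping arc instead. Backing off and checking the box.

```bash
python3 -m inch '[[[0,0,-12,0],[0,0,-24,0],[0,0,-26,0],[0,0,-26,0]]]' 74;  python3 - <<'E'
from h import *
go([.627,-.348,.055])
cv2.imwrite(f'pics/scene7.png',env.read_camera('scene'))
x0,y0,x1,y1,k=160,130,310,280,4
im=cv2.resize(cv2.imread('pics/scene7.png')[y0:y1,x0:x1],None,fx=k,fy=k,interpolation=2)
over(im,'scene',boxc(np.array([.658,-.3475,.024]),.026,np.pi/6),k,x0,y0);cv2.imwrite('pics/s7c.png',im)
E
```

```text
clock: 11.5
tcp_pos: [0.6233, -0.3481, 0.0747]
orientation: [0.507, -0.507, 0.493, -0.494]
wrist_force: [-0.1, 0.8, 0.3]
finger_gap: 0.0741
tcp [ 0.6233 -0.3481  0.0747] zang 1.56 F [-0.07  0.81  0.28]
[0.627, -0.348, 0.055] [ 0.  19.7  3.7]
```

View pics/s7c.png

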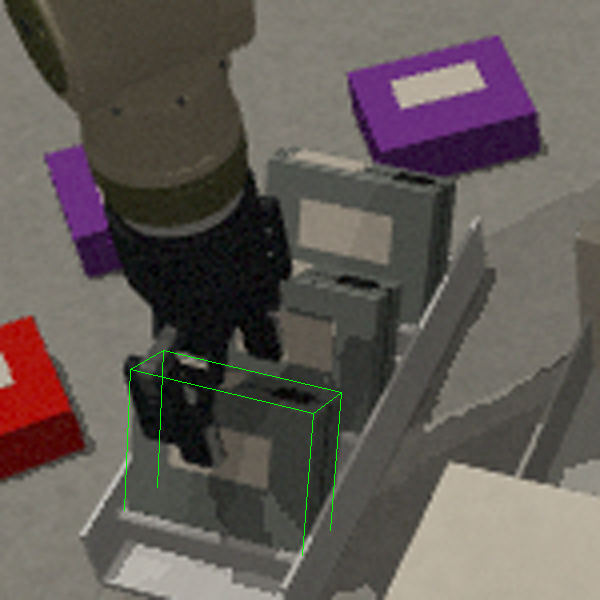

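```bash
python3 -m inch '[[[0,10,1,0],[0,20,2,0],[0,20,2,0]]]'; python3 -m inch '[[[0,0,5,0],[0,0,10,0],[0,0,14,0],[0,0,14,0]]]'; python3 -m inch '[[[0,-3,2.5,0],[0,-6.4,5,0],[0,-9.4,8,0],[0,-12.3,11,0],[0,-12.3,11,0]]]'
python3 - <<'E'
from h import *
go([.627,-.348,.055])
cv2.imwrite(f'pics/scene8.png',env.read_camera('scene'))
crop('pics/scene8.png',160,130,310,280,4,'pics/s8c.png')
E
```

```text
clock: 11.85
tcp_pos: [0.624, -0.3465, 0.051]
orientation: [-0.507, 0.507, -0.494, 0.492]
wrist_force: [0.4, -1.0, -1.0]
finger_gap: 0.0743
clock: 12.25
tcp_pos: [0.6383, -0.3475, 0.0547]
orientation: [-0.506, 0.507, -0.493, 0.493]
wrist_force: [-4.0, 0.4, 2.5]
finger_gap: 0.0742
clock: 12.75
tcp_pos: [0.6513, -0.3471, 0.0671]
orientation: [0.507, -0.507, 0.492, -0.494]
wrist_force: [-0.3, 0.3, 0.6]
finger_gap: 0.0742
tcp [ 0.6513 -0.3471  0.0671] zang 1.6 F [-0.35  0.28  0.57]
[0.627, -0.348, 0.055] [  0.2  12.1 -24.3]
```

View pics/s8c.png

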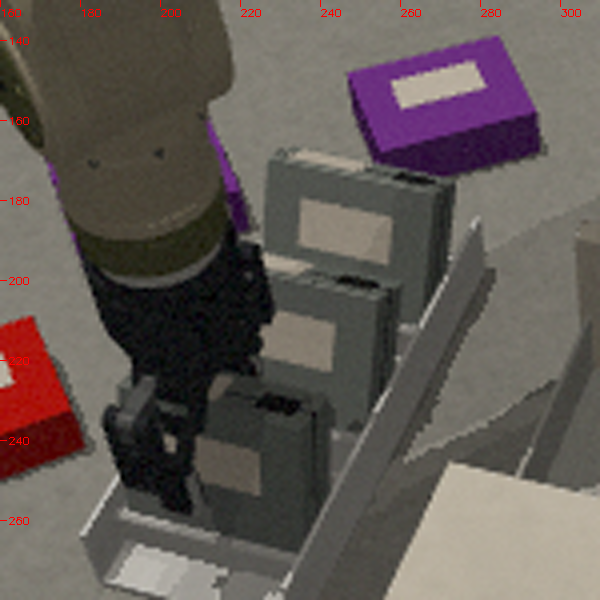

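The box is tipping: its top and clasp have moved from (233,229) to (229,231), with little force. Continue the arc, then close.

```bash
python3 -m inch '[[[0,-2.7,3,0],[0,-5.4,6,0],[0,-8,9.5,0],[0,-10.3,12.7,0],[0,-12.5,16,0],[0,-14.6,19.5,0],[0,-16,22.5,0],[0,-16,22.5,0]]]'
python3 - <<'E'
from h import *
go([.627,-.348,.055])
cv2.imwrite(f'pics/scene9.png',env.read_camera('scene'))
crop('pics/scene9.png',160,130,310,280,4,'pics/s9c.png')
E
```

```text
clock: 13.6
tcp_pos: [0.6729, -0.3464, 0.0827]
orientation: [0.507, -0.507, 0.493, -0.493]
wrist_force: [-1.7, 0.0, -0.1]
finger_gap: 0.074
tcp [ 0.6729 -0.3464  0.0827] zang 1.59 F [-1.74  0.01 -0.06]
[0.627, -0.348, 0.055] [  0.3  27.7 -46. ]
```

View pics/s9c.png

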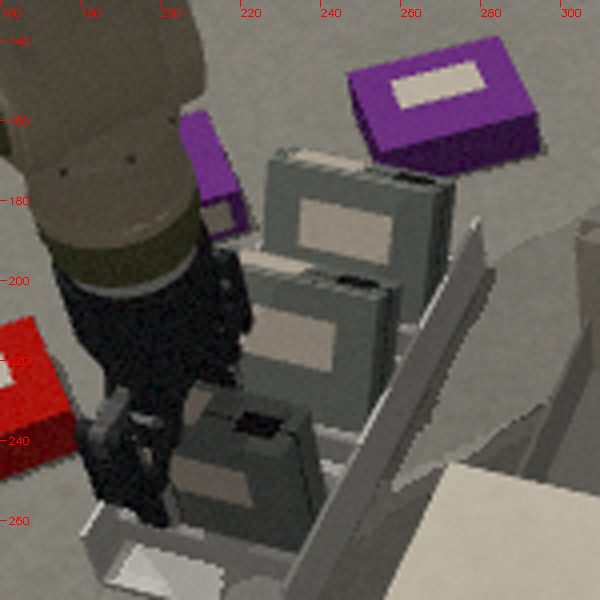

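Nearly upright: its top is at (225,235), square to the view. Closing in steps, with the tool shifting back so the rear pad stays put.

```bash
python3 -m inch '[[[0,0,-3,0],[0,0,-7,0],[0,0,-7,0]]]' 60; python3 -m inch '[[[0,0,-3,0],[0,0,-6,0],[0,0,-6,0]]]' 48;  python3 -m inch '[[[0,0,-2,0],[0,0,-3,0],[0,0,-3,0],[0,0,-3,0],[0,0,-3,0]]]' 30 40
python3 - <<'E'
from h import *
go([.627,-.348,.055])
cv2.imwrite(f'pics/scene10.png',env.read_camera('scene'))
crop('pics/scene10.png',160,130,310,280,4,'pics/s10c.png')
E
```

```text
clock: 13.95
tcp_pos: [0.6645, -0.3466, 0.0823]
orientation: [-0.507, 0.507, -0.493, 0.493]
wrist_force: [0.1, 1.0, 0.1]
finger_gap: 0.0599
clock: 14.25
tcp_pos: [0.6588, -0.3468, 0.0825]
orientation: [-0.507, 0.507, -0.493, 0.493]
wrist_force: [-0.4, 0.7, 0.5]
finger_gap: 0.048
clock: 14.75
tcp_pos: [0.6564, -0.3468, 0.0823]
orientation: [-0.507, 0.507, -0.493, 0.493]
wrist_force: [1.2, -0.3, -0.7]
finger_gap: 0.0378
tcp [ 0.6564 -0.3468  0.0823] zang 1.57 F [ 1.18 -0.34 -0.68]
[0.627, -0.348, 0.055] [  0.4  27.3 -29.4]
```

View pics/s10c.png

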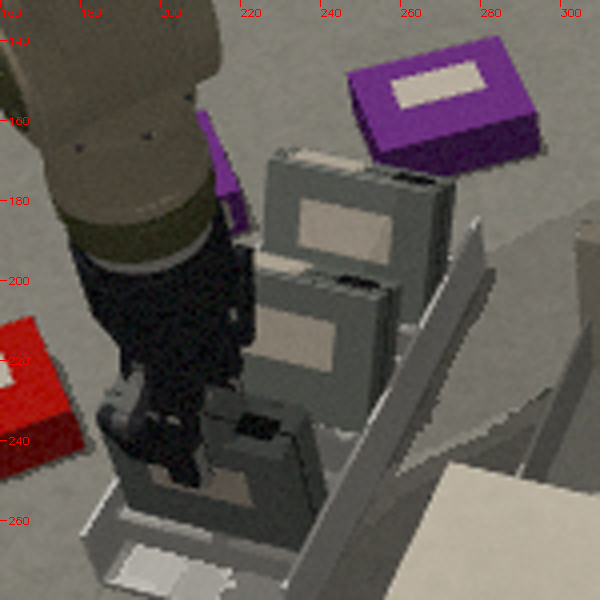

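Grip at 37.8 mm, so the pads are flat on the faces. Lifting and weighing.

```bash
python3 -m inch '[[[0,-15,0,0],[0,-40,0,0],[0,-80,0,0],[0,-120,0,0],[0,-120,0,0],[0,-120,0,0]]]'; for i in 1 2 3 4; do python3 -m inch '[[[0,0,0,0]]]' | grep wrist; done
python3 - <<'E'
from h import *
go([.605,-.106,.2])
for n in('top','scene'):cv2.imwrite(f'pics/{n}11.png',env.read_camera(n));
print(env.get_state()['wrist_force'],env.get_state()['tau'])
a=cv2.imread('pics/scene11.png')[80:320,140:460];cv2.imwrite('pics/s11c.png',cv2.resize(a,None,fx=2.4,fy=2.4))
E
```

```text
clock: 15.4
tcp_pos: [0.6571, -0.3473, 0.2041]
orientation: [0.507, -0.507, 0.492, -0.494]
wrist_force: [-0.5, -0.3, -0.6]
finger_gap: 0.0374
wrist_force: [-0.5, 1.1, -1.8]
wrist_force: [1.1, -0.2, -0.6]
wrist_force: [-1.0, -0.0, -0.0]
wrist_force: [-0.8, -0.1, -0.8]
tcp [ 0.656  -0.3466  0.2013] zang 1.57 F [-0.77 -0.12 -0.77]
[0.605, -0.106, 0.2] [-241.9    1.6  -44.4]
[-0.01470267  0.02270578 -0.52899367] [-1.64150253e-03 -6.74168873e+01  3.03161824e+01  1.09657270e-02
 -2.89437376e-04  6.67292909e-06]
```

View pics/s11c.png

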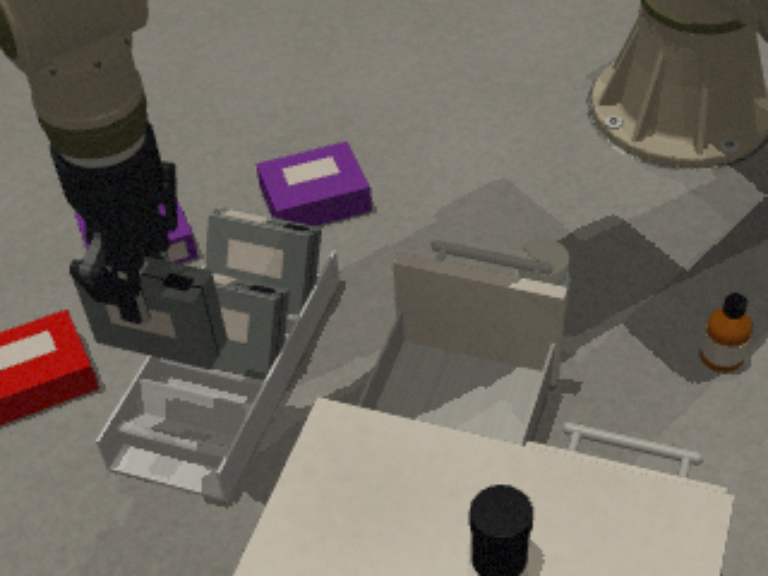

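Mean fz ≈ -0.7 N, about 75 g, so the far box is **empty** and goes to the tray. I'll carry it high, passing in front of the can.

```bash
python3 -m inch '[[[-20,-40,-20,0],[-60,-69,-50,0],[-100,-69,-80,0],[-150,-69,-105,0],[-200,-69,-121,2],[-248,-69,-117,4],[-296,-69,-110,7],[-344,-69,-103,10],[-392,-69,-96,13],[-440,-69,-88,13]]]'; python3 -m inch '[[[0,0,0,0]]]';  python3 - <<'E'
from h import *
go([.614,.325,.26],[.614,.325,.09])
E
```

```text
clock: 16.9
tcp_pos: [0.5553, 0.0864, 0.2719]
orientation: [-0.448, 0.447, -0.547, 0.548]
wrist_force: [0.7, 0.8, 0.1]
finger_gap: 0.0375
clock: 17.0
tcp_pos: [0.5554, 0.0902, 0.2715]
orientation: [0.45, -0.449, 0.546, -0.545]
wrist_force: [0.1, -1.2, -0.0]
finger_gap: 0.0374
tcp [0.5554 0.0902 0.2715] zang -10.99 F [ 0.05 -1.24 -0.03]
[0.614, 0.325, 0.26] [-241.7   12.    12.8]
[0.614, 0.325, 0.09] [-241.3  182.    12.7]
```

```bash
python3 -m inch '[[[-45,10,3,0],[-90,12,5,0],[-135,12,7,0],[-180,12,10,0],[-220,12,12,0],[-241,30,13,0],[-241,80,13,0],[-241,130,13,0],[-241,182,13,0],[-241,182,13,0]]]'; python3 -m inch '[[[0,0,0,0],[0,0,0,0]]]'
python3 - <<'E'
from h import *
go([.614,.325,.053])
for n in('top','scene'):cv2.imwrite(f'pics/{n}12.png',env.read_camera(n));
a=cv2.imread('pics/scene12.png')[140:380,380:620];cv2.imwrite('pics/s12c.png',cv2.resize(a,None,fx=2.4,fy=2.4))
E
```

```text
clock: 18.0
tcp_pos: [0.6103, 0.3153, 0.0808]
orientation: [0.442, -0.453, 0.549, -0.546]
wrist_force: [-0.6, -0.3, -0.7]
finger_gap: 0.0375
clock: 18.2
tcp_pos: [0.6184, 0.3185, 0.0931]
orientation: [-0.449, 0.446, -0.547, 0.548]
wrist_force: [0.5, 1.0, 1.0]
finger_gap: 0.0378
tcp [0.6184 0.3185 0.0931] zang -11.45 F [0.54 0.96 0.97]
[0.614, 0.325, 0.053] [-5.3 40.  -5.8]
```

View pics/s12c.png

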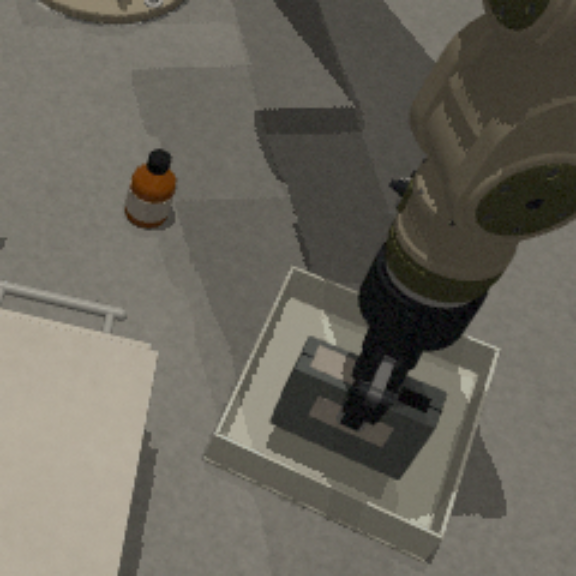

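The box hangs well inside the tray, around (360,410) in the crop. Lowering gently.

```bash
python3 -m inch '[[[-2,8,-3,0],[-4,17,-5,0],[-4,25,-5,0],[-4,31,-5,0],[-4,33,-5,0],[-4,33,-5,0],[-4,33,-5,0]]]'; for i in 1 2 3; do python3 -m inch '[[[0,1,0,0],[0,2,0,0],[0,2,0,0]]]'|egrep 'tcp|wrist'; done
```

```text
clock: 19.0
tcp_pos: [0.612, 0.323, 0.0564]
orientation: [-0.448, 0.448, -0.547, 0.547]
wrist_force: [0.9, 0.2, 0.1]
finger_gap: 0.0376
tcp_pos: [0.6119, 0.323, 0.0544]
wrist_force: [0.7, 0.5, 0.3]
tcp_pos: [0.612, 0.3231, 0.0536]
wrist_force: [-1.4, -1.3, 4.4]
tcp_pos: [0.612, 0.3231, 0.0535]
wrist_force: [-5.9, -1.8, 13.9]
```

Contact at TCP z ≈ .054 as predicted. Relax, open and withdraw.

```bash
python3 -m inch '[[[0,-2,0,0],[0,-3,0,0],[0,-3,0,0]]]'|grep wrist; python3 -m inch '[[[0,0,0,0],[0,0,0,0],[0,0,0,0],[0,-10,0,0],[0,-40,0,0],[0,-80,0,0],[0,-130,0,0],[0,-190,0,0],[0,-210,0,0]]]' 52
python3 - <<'E'
from h import *
go([.5,.0,.26],[.535,-.347,.2],[.535,-.347,.05])
cv2.imwrite('pics/scene13.png',env.read_camera('scene'))
a=cv2.imread('pics/scene13.png')[140:380,380:620];cv2.imwrite('pics/s13c.png',cv2.resize(a,None,fx=2.4,fy=2.4))
E
```

```text
wrist_force: [-0.9, 0.3, 4.4]
clock: 21.1
tcp_pos: [0.6126, 0.3234, 0.2693]
orientation: [-0.45, 0.446, -0.547, 0.548]
wrist_force: [1.4, 0.4, 0.4]
finger_gap: 0.0521
tcp [0.6126 0.3234 0.2693] zang -11.43 F [1.42 0.42 0.38]
[0.5, 0.0, 0.26] [339.3   7.9 -46.4]
[0.535, -0.347, 0.2] [672.7  67.3  56.3]
[0.535, -0.347, 0.05] [673.2 217.3  55.5]
```

View pics/s13c.png

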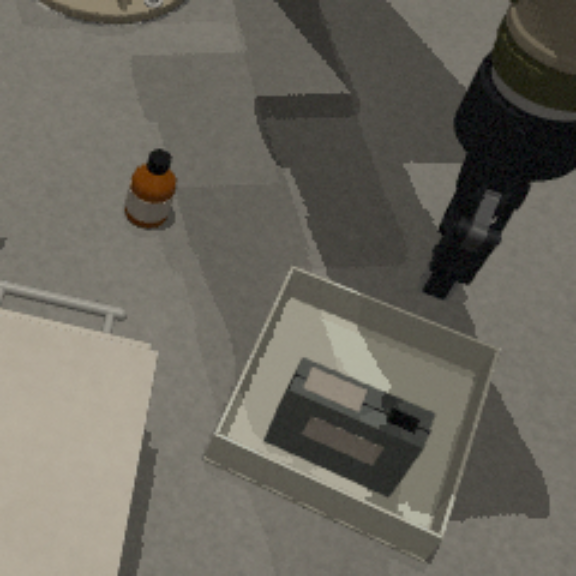

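The empty box stands in the tray at (350,415). Now to the middle box with the same sequence, shifted 90 mm.

```bash
python3 -m inch '[[[30,0,-5,0],[75,3,-15,0],[125,5,-25,0],[175,6,-32,-2],[225,7,-40,-5],[275,8,-45,-8],[325,8,-46,-11],[375,10,-38,-13],[423,12,-24,-13],[470,15,-10,-13]]]' 74; python3 -m inch '[[[0,0,0,0]]]'
python3 - <<'E'
from h import *
go([.534,-.349,.2],[.534,-.349,.055])
E
```

```text
clock: 22.15
tcp_pos: [0.5083, -0.1354, 0.2496]
orientation: [0.507, -0.507, 0.492, -0.494]
wrist_force: [0.8, -0.4, -0.6]
finger_gap: 0.0738
clock: 22.25
tcp_pos: [0.5089, -0.1391, 0.2483]
orientation: [-0.505, 0.505, -0.494, 0.496]
wrist_force: [0.2, 0.3, -0.5]
finger_gap: 0.0737
tcp [ 0.5089 -0.1391  0.2483] zang 1.15 F [ 0.24  0.31 -0.54]
[0.534, -0.349, 0.2] [210.2  48.8  20.8]
[0.534, -0.349, 0.055] [209.9 193.8  20.7]
```

```bash
python3 -m inch '[[[45,10,5,0],[90,20,10,0],[140,35,15,0],[185,48,19,0],[205,49,20.5,0],[210,60,21,0],[210,85,21,0],[210,100,21,0],[210,104,21,0],[210,104,21,0]]]' 74; python3 -m inch '[[[0,0,0,0],[0,0,0,0]]]'
python3 - <<'E'
from h import *
go([.534,-.349,.055])
cv2.imwrite('pics/scene14.png',env.read_camera('scene'))
crop('pics/scene14.png',160,130,310,280,4,'pics/s14c.png')
E
```

```text
clock: 23.25
tcp_pos: [0.5353, -0.3412, 0.1442]
orientation: [0.507, -0.507, 0.493, -0.492]
wrist_force: [0.9, 0.0, 1.1]
finger_gap: 0.0739
clock: 23.45
tcp_pos: [0.5362, -0.3428, 0.146]
orientation: [0.507, -0.507, 0.492, -0.494]
wrist_force: [-1.0, -0.3, -0.6]
finger_gap: 0.0737
tcp [ 0.5362 -0.3428  0.146 ] zang 1.61 F [-0.97 -0.3  -0.56]
[0.534, -0.349, 0.055] [ 6.  91.  -2.5]
```

View pics/s14c.png

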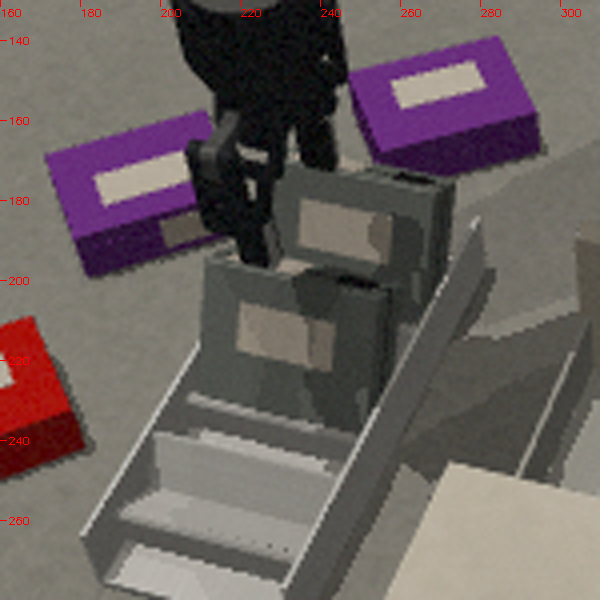

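The fingers straddle the middle box's top (front finger at (223,192)). Same sequence as before.

```bash
python3 -m inch '[[[2,30,-1,0],[4,60,-2,0],[4,82,-2,0],[4,91,-2,0],[4,91,-2,0]]]'; python3 -m inch '[[[0,0,5,0],[0,0,10,0],[0,0,14,0],[0,0,14,0]]]'; python3 -m inch '[[[0,-3,2.5,0],[0,-6.4,5,0],[0,-9.4,8,0],[0,-12.3,11,0],[0,-12.3,11,0]]]'
```

```text
clock: 24.0
tcp_pos: [0.5335, -0.3467, 0.0532]
orientation: [0.507, -0.507, 0.493, -0.493]
wrist_force: [-0.1, -0.5, -0.1]
finger_gap: 0.0743
clock: 24.4
tcp_pos: [0.5475, -0.347, 0.0546]
orientation: [-0.506, 0.508, -0.493, 0.493]
wrist_force: [-3.3, -0.9, 2.4]
finger_gap: 0.0739
clock: 24.9
tcp_pos: [0.5592, -0.3466, 0.067]
orientation: [-0.507, 0.507, -0.493, 0.494]
wrist_force: [-4.3, -1.6, 2.3]
finger_gap: 0.0742
```

```bash
python3 -m inch '[[[0,-2.7,3,0],[0,-5.4,6,0],[0,-8,9.5,0],[0,-10.3,12.7,0],[0,-12.5,16,0],[0,-14.6,19.5,0],[0,-16,24,0],[0,-16,24,0]]]'
python3 - <<'E'
from h import *
go([.627,-.348,.055])
cv2.imwrite(f'pics/scene15.png',env.read_camera('scene'))
crop('pics/scene15.png',160,130,310,280,4,'pics/s15c.png')
E
```

```text
clock: 25.7
tcp_pos: [0.5835, -0.3454, 0.082]
orientation: [0.507, -0.507, 0.493, -0.493]
wrist_force: [-0.5, -0.1, 0.5]
finger_gap: 0.0739
tcp [ 0.5835 -0.3454  0.082 ] zang 1.6 F [-0.51 -0.11  0.54]
[0.627, -0.348, 0.055] [ 3.8 27.  43.4]
```

View pics/s15c.png

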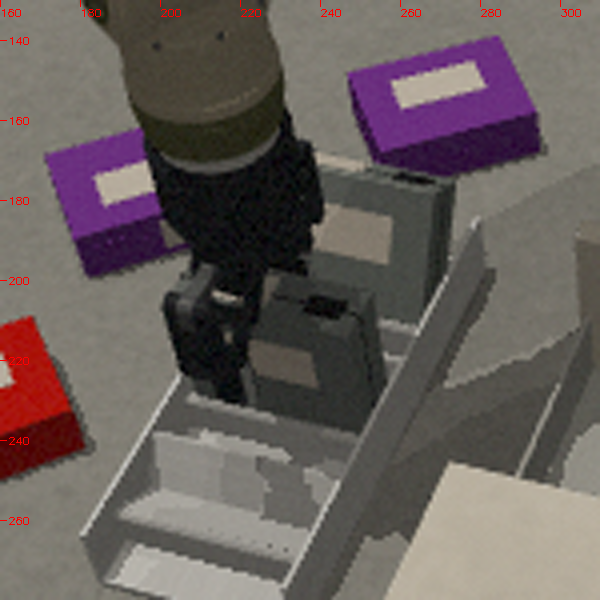

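The middle box is nearly upright, with its clasp at (241,207). Close in steps, lift and weigh.

```bash
python3 -m inch '[[[0,0,-3,0],[0,0,-7,0],[0,0,-7,0]]]' 60 | grep gap; python3 -m inch '[[[0,0,-3,0],[0,0,-6,0],[0,0,-6,0]]]' 48 | grep gap;  python3 -m inch '[[[0,0,-2,0],[0,0,-3,0],[0,0,-3,0],[0,0,-3,0],[0,0,-3,0]]]' 30 40
```

```text
finger_gap: 0.0599
finger_gap: 0.048
clock: 26.85
tcp_pos: [0.5665, -0.3458, 0.0815]
orientation: [-0.507, 0.507, -0.493, 0.493]
wrist_force: [0.3, 0.2, -3.1]
finger_gap: 0.0374
```

```bash
python3 -m inch '[[[0,-15,0,0],[0,-40,0,0],[0,-80,0,0],[0,-115,0,0],[0,-120,0,0],[0,-120,0,0],[0,-120,0,0]]]'; for i in 1 2 3 4; do python3 -m inch '[[[0,0,0,0]]]' | egrep 'wrist'; done
python3 - <<'E'
from h import *
go([.605,-.106,.22],[.605,-.106,.1])
cv2.imwrite(f'pics/scene16.png',env.read_camera('scene'))
a=cv2.imread('pics/scene16.png')[80:320,140:460];cv2.imwrite('pics/s16c.png',cv2.resize(a,None,fx=2.4,fy=2.4))
E
```

```text
clock: 27.55
tcp_pos: [0.5659, -0.3454, 0.1999]
orientation: [-0.507, 0.507, -0.494, 0.492]
wrist_force: [-0.2, -0.4, -3.2]
finger_gap: 0.0374
wrist_force: [-0.0, 0.3, -2.6]
wrist_force: [0.1, -0.8, -2.2]
wrist_force: [0.1, -0.5, -2.9]
wrist_force: [1.1, 0.1, -2.7]
tcp [ 0.5664 -0.3458  0.2012] zang 1.57 F [ 1.14  0.07 -2.7 ]
[0.605, -0.106, 0.22] [-238.7  -18.7   45.2]
[0.605, -0.106, 0.1] [-238.6  101.3   45.3]
```

View pics/s16c.png

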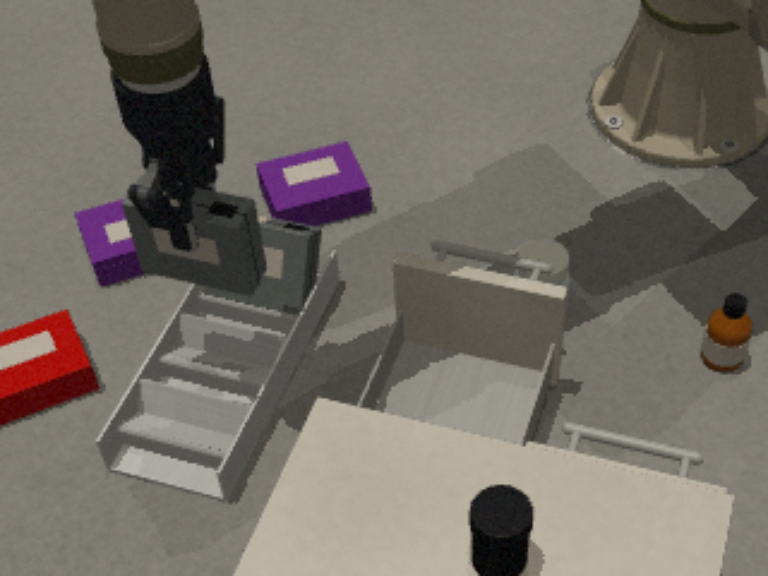

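fz ≈ -2.7 N, about 275 g, so the middle box is **full** and goes to the drawer.

```bash
python3 -m inch '[[[-20,-10,3,0],[-60,-19,12,0],[-105,-19,21,0],[-150,-19,30,0],[-195,-19,38,0],[-225,-19,43,0],[-236,-10,45,0],[-236,20,45,0],[-236,50,45,0],[-236,61,45,0]]]'; python3 -m inch '[[[0,0,0,0],[0,0,0,0]]]'
python3 - <<'E'
from h import *
go([.605,-.109,.083])
cv2.imwrite(f'pics/scene17.png',env.read_camera('scene'));cv2.imwrite(f'pics/top17.png',env.read_camera('top'))
a=cv2.imread('pics/scene17.png')[130:330,230:490];b=cv2.imread('pics/top17.png')[190:290,275:375]
cv2.imwrite('pics/c17.png',np.hstack([cv2.resize(a,(520,400)),cv2.resize(b,(280,400))[:, :280]]))
E
```

```text
clock: 29.0
tcp_pos: [0.603, -0.108, 0.1378]
orientation: [-0.506, 0.508, -0.495, 0.492]
wrist_force: [-1.6, 0.1, -3.3]
finger_gap: 0.0374
clock: 29.2
tcp_pos: [0.6055, -0.1093, 0.1418]
orientation: [0.507, -0.507, 0.493, -0.494]
wrist_force: [1.0, -1.0, -2.1]
finger_gap: 0.0378
tcp [ 0.6055 -0.1093  0.1418] zang 1.54 F [ 1.02 -1.04 -2.06]
[0.605, -0.109, 0.083] [-0.4 58.8 -0.6]
```

View pics/c17.png

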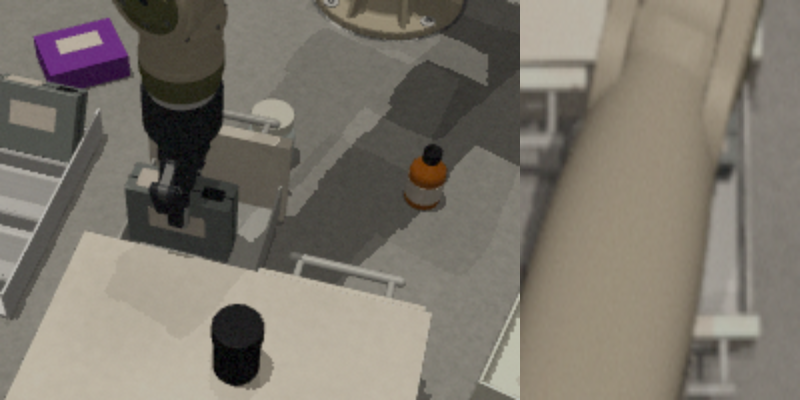

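Run:
```python
from h import *
x0,y0,x1,y1,k=270,170,410,290,5
im=cv2.resize(cv2.imread('pics/scene17.png')[y0:y1,x0:x1],None,fx=k,fy=k,interpolation=2)
over(im,'scene',boxc(np.array([.6055,-.1093,.0915]),.027,0),k,x0,y0);cv2.imwrite('pics/s17c.png',im)
```

```text
(no output)
```

View pics/s17c.png

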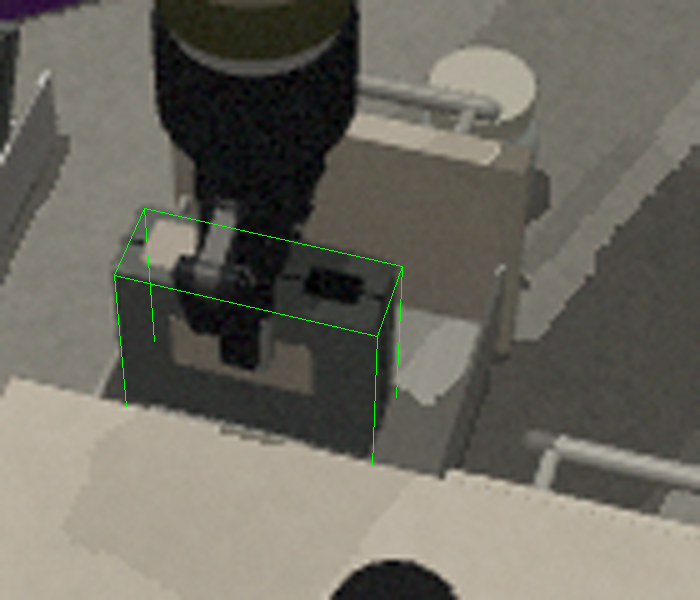

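The overlay matches, so the box hangs upright and centred in the grip. Lowering into the drawer.

```bash
python3 -m inch '[[[-2,8,0,0],[-4,18,0,0],[-4,30,0,0],[-4,42,0,0],[-4,52,0,0],[-4,57,0,0],[-4,60,0,0],[-4,60,0,0],[-4,60,0,0]]]'; for i in 1 2 3; do python3 -m inch '[[[0,1,0,0],[0,1.5,0,0],[0,1.5,0,0]]]'|egrep 'tcp|wrist'; done
```

```text
clock: 30.2
tcp_pos: [0.6053, -0.105, 0.0812]
orientation: [0.507, -0.507, 0.493, -0.493]
wrist_force: [0.9, -0.2, -2.7]
finger_gap: 0.0375
tcp_pos: [0.6051, -0.1049, 0.0795]
wrist_force: [-0.5, -0.3, -2.4]
tcp_pos: [0.6049, -0.1048, 0.0777]
wrist_force: [0.0, 0.5, -3.3]
tcp_pos: [0.6054, -0.1048, 0.0772]
wrist_force: [-2.5, 1.5, 4.5]
```

Contact. Open to 50, pausing to relax, then straight up.

```bash
python3 -m inch '[[[0,0,0,0],[0,0,0,0],[0,0,0,0],[0,-10,0,0],[0,-40,0,0],[0,-80,0,0],[0,-125,0,0],[30,-140,0,0],[70,-140,-10,0],[110,-140,-30,0]]]' 50;python3 -m inch '[[[0,0,0,0]]]' 74
python3 - <<'E'
from h import *
go([.444,-.35,.2],[.444,-.35,.145])
cv2.imwrite(f'pics/scene18.png',env.read_camera('scene'))
crop('pics/scene18.png',230,150,430,300,4,'pics/s18c.png')
E
```

```text
clock: 32.1
tcp_pos: [0.5801, -0.2169, 0.2183]
orientation: [0.508, -0.507, 0.491, -0.494]
wrist_force: [0.1, -0.4, -0.5]
finger_gap: 0.05
clock: 32.2
tcp_pos: [0.5772, -0.2205, 0.2173]
orientation: [-0.505, 0.506, -0.493, 0.496]
wrist_force: [-0.9, 0.7, -0.6]
finger_gap: 0.0632
tcp [ 0.5772 -0.2205  0.2173] zang 1.25 F [-0.9   0.67 -0.64]
[0.444, -0.35, 0.2] [ 126.6   17.5 -136. ]
[0.444, -0.35, 0.145] [ 126.4   72.5 -136.1]
```

View pics/s18c.png

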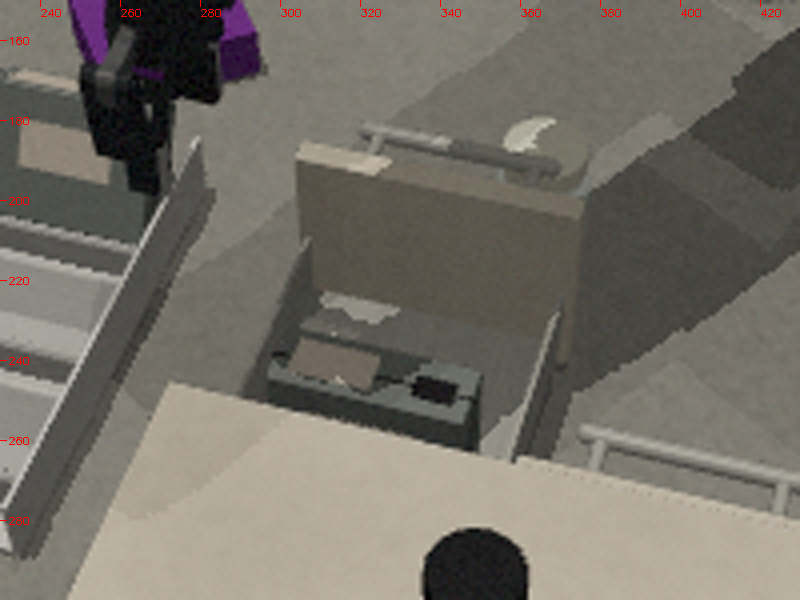

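The full box stands upright in the drawer at (325,243). Now the near box.

```bash
python3 -m inch '[[[30,0,-35,0],[65,5,-72,0],[100,15,-108,0],[120,17,-130,0],[125,20,-136,0],[125,35,-136,0],[125,55,-136,0],[125,68,-136,0],[125,72,-136,0],[125,72,-136,0]]]' 74; python3 -m inch '[[[0,0,0,0],[0,0,0,0]]]'
python3 - <<'E'
from h import *
go([.444,-.348,.055])
cv2.imwrite('pics/scene19.png',env.read_camera('scene'))
crop('pics/scene19.png',160,110,310,260,4,'pics/s19c.png')
E
```

```text
clock: 33.25
tcp_pos: [0.4459, -0.3434, 0.144]
orientation: [0.507, -0.507, 0.493, -0.492]
wrist_force: [0.3, 0.1, -0.1]
finger_gap: 0.074
clock: 33.45
tcp_pos: [0.4462, -0.3446, 0.1453]
orientation: [-0.507, 0.507, -0.492, 0.494]
wrist_force: [0.3, 0.4, -0.0]
finger_gap: 0.0742
tcp [ 0.4462 -0.3446  0.1453] zang 1.59 F [ 0.27  0.38 -0.04]
[0.444, -0.348, 0.055] [ 3.2 90.3 -2.4]
```

View pics/s19c.png

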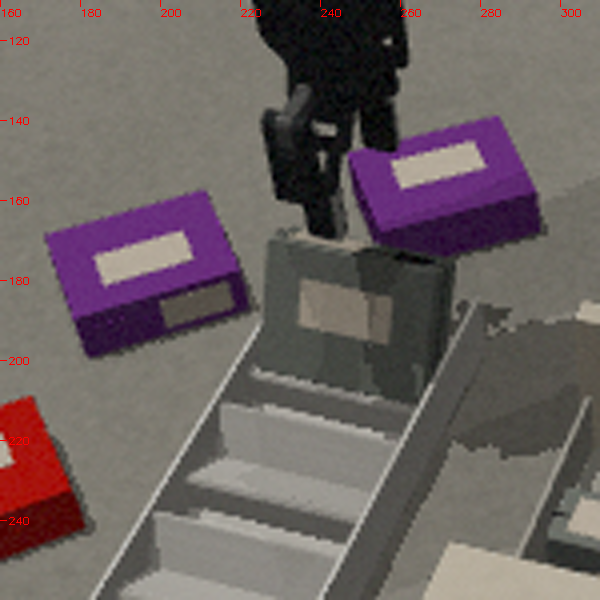

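```bash
python3 -m inch '[[[2,30,-1,0],[3,60,-2,0],[3,82,-2,0],[3,91,-2,0],[3,91,-2,0]]]'; python3 -m inch '[[[0,0,5,0],[0,0,10,0],[0,0,14,0],[0,0,14,0]]]'; python3 -m inch '[[[0,-3,2.5,0],[0,-6.4,5,0],[0,-9.4,8,0],[0,-12.3,11,0],[0,-12.3,11,0]]]'
```

```text
clock: 34.0
tcp_pos: [0.4435, -0.3472, 0.053]
orientation: [0.507, -0.507, 0.493, -0.493]
wrist_force: [1.2, -0.5, -0.6]
finger_gap: 0.0741
clock: 34.4
tcp_pos: [0.4574, -0.3476, 0.0543]
orientation: [-0.506, 0.508, -0.493, 0.493]
wrist_force: [-4.2, -1.1, 2.9]
finger_gap: 0.074
clock: 34.9
tcp_pos: [0.4689, -0.3471, 0.0667]
orientation: [-0.507, 0.507, -0.493, 0.493]
wrist_force: [-5.0, -1.5, 3.6]
finger_gap: 0.0738
```

```bash
python3 -m inch '[[[0,-2.7,3,0],[0,-5.4,6,0],[0,-8,9.5,0],[0,-10.3,12.7,0],[0,-12.5,16,0],[0,-14.6,19.5,0],[0,-16,24,0],[0,-16,24,0]]]'
python3 - <<'E'
from h import *
go([.627,-.348,.055])
cv2.imwrite(f'pics/scene20.png',env.read_camera('scene'))
crop('pics/scene20.png',160,110,310,260,4,'pics/s20c.png')
E
```

```text
clock: 35.7
tcp_pos: [0.4935, -0.3459, 0.0818]
orientation: [0.507, -0.507, 0.493, -0.493]
wrist_force: [-1.8, 0.6, 0.7]
finger_gap: 0.0741
tcp [ 0.4935 -0.3459  0.0818] zang 1.61 F [-1.79  0.64  0.74]
[0.627, -0.348, 0.055] [  5.8  26.9 133.4]
```

View pics/s20c.png

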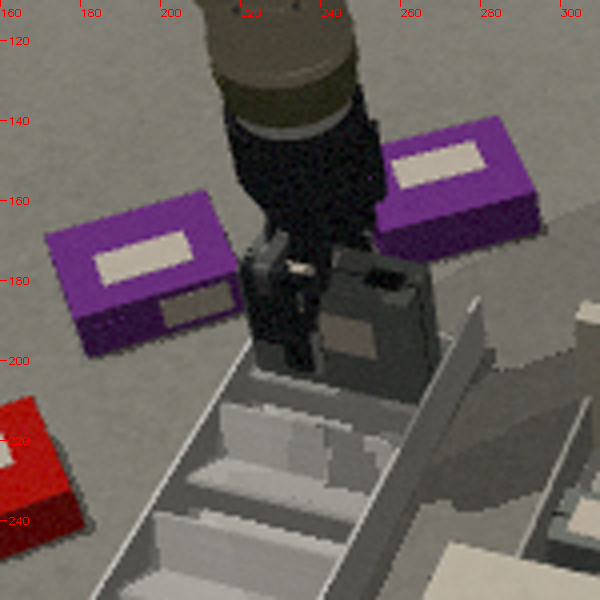

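Near box is nearly upright, clasp at (256,179). Close, lift and weigh.

```bash
python3 -m inch '[[[0,0,-3,0],[0,0,-7,0],[0,0,-7,0]]]' 60 | grep gap; python3 -m inch '[[[0,0,-3,0],[0,0,-6,0],[0,0,-6,0]]]' 48 | grep gap;  python3 -m inch '[[[0,0,-2,0],[0,0,-3,0],[0,0,-3,0],[0,0,-3,0],[0,0,-3,0]]]' 30 40; python3 -m inch '[[[0,-15,0,0],[0,-40,0,0],[0,-80,0,0],[0,-115,0,0],[0,-120,0,0],[0,-120,0,0],[0,-120,0,0]]]'; for i in 1 2 3 4; do python3 -m inch '[[[0,0,0,0]]]' | egrep 'wrist'; done
python3 - <<'E'
from h import *
go([.533,-.105,.23],[.533,-.105,.145])
cv2.imwrite(f'pics/scene21.png',env.read_camera('scene'))
crop('pics/scene21.png',160,90,310,240,4,'pics/s21c.png')
E
```

```text
finger_gap: 0.0601
finger_gap: 0.048
clock: 36.85
tcp_pos: [0.4764, -0.3462, 0.0813]
orientation: [0.507, -0.507, 0.493, -0.493]
wrist_force: [0.1, -0.1, -3.0]
finger_gap: 0.0375
clock: 37.55
tcp_pos: [0.4759, -0.3458, 0.1999]
orientation: [0.507, -0.507, 0.494, -0.492]
wrist_force: [-0.6, -0.4, -3.7]
finger_gap: 0.0375
wrist_force: [0.1, -0.2, -3.3]
wrist_force: [0.9, 0.2, -3.1]
wrist_force: [0.9, -0.4, -3.1]
wrist_force: [0.4, 1.0, -3.2]
tcp [ 0.4764 -0.3463  0.2011] zang 1.57 F [ 0.44  1.   -3.2 ]
[0.533, -0.105, 0.23] [-239.7  -28.8   63.2]
[0.533, -0.105, 0.145] [-239.6   56.2   63.3]
```

View pics/s21c.png

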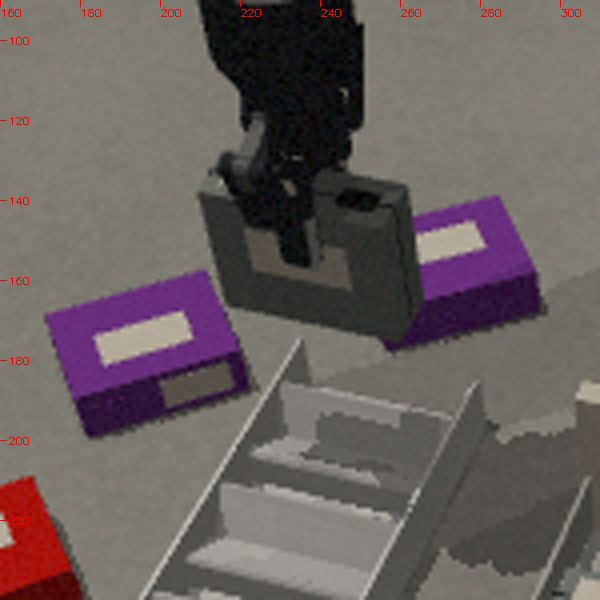

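fz ≈ -3.2 N, about 325 g, so the near box is **full**. It goes to the drawer at x ≈ .536, in front of the first.

```bash
python3 -m inch '[[[-20,-15,5,0],[-60,-29,17,0],[-105,-29,29,0],[-150,-29,42,0],[-195,-29,54,0],[-225,-29,62,0],[-239,-29,66,0],[-240,-15,66,0],[-240,0,66,0],[-240,0,66,0]]]'; python3 -m inch '[[[0,0,0,0],[0,0,0,0]]]'
python3 - <<'E'
from h import *
go([.536,-.105,.082])
cv2.imwrite(f'pics/scene22.png',env.read_camera('scene'))
x0,y0,x1,y1,k=270,130,410,270,4
im=cv2.resize(cv2.imread('pics/scene22.png')[y0:y1,x0:x1],None,fx=k,fy=k,interpolation=2)
over(im,'scene',boxc(np.array([.605,-.105,.028]),.027,0),k,x0,y0)
p=env.get_state()['tcp_pos'];over(im,'scene',boxc(np.array([p[0],p[1],p[2]-.05]),.027,0),k,x0,y0,(0,255,255))
over(im,'scene',boxc(np.array([.536,-.105,.028]),.027,0),k,x0,y0,(255,255,0));cv2.imwrite('pics/s22c.png',im)
E
```

```text
clock: 39.0
tcp_pos: [0.5347, -0.1046, 0.1997]
orientation: [-0.506, 0.507, -0.494, 0.492]
wrist_force: [-0.6, -0.2, -3.9]
finger_gap: 0.0378
clock: 39.2
tcp_pos: [0.5364, -0.1054, 0.2025]
orientation: [0.507, -0.506, 0.493, -0.494]
wrist_force: [-0.5, 0.3, -3.3]
finger_gap: 0.038
tcp [ 0.5364 -0.1054  0.2025] zang 1.53 F [-0.51  0.33 -3.33]
[0.536, -0.105, 0.082] [ -0.5 120.5  -0.5]
```

View pics/s22c.png

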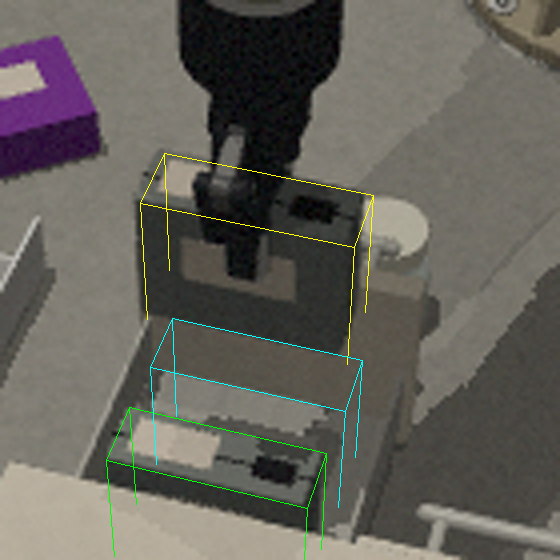

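The held box (yellow) matches the image. The target (cyan) sits clear of the placed box and of the front panel. Lowering.

```bash
python3 -m inch '[[[0,15,0,0],[0,35,0,0],[0,58,0,0],[0,80,0,0],[0,98,0,0],[0,110,0,0],[0,118,0,0],[0,121,0,0],[0,121,0,0],[0,121,0,0]]]'; for i in 1 2 3; do python3 -m inch '[[[0,1,0,0],[0,1.5,0,0],[0,1.5,0,0]]]'|egrep 'tcp|wrist'; done
```

```text
clock: 40.25
tcp_pos: [0.5385, -0.1053, 0.0819]
orientation: [0.508, -0.506, 0.492, -0.495]
wrist_force: [5.2, 0.3, -3.2]
finger_gap: 0.0376
tcp_pos: [0.5388, -0.1056, 0.0809]
wrist_force: [5.8, 0.1, -0.2]
tcp_pos: [0.5393, -0.1057, 0.0797]
wrist_force: [7.0, -0.8, 0.2]
tcp_pos: [0.5398, -0.1058, 0.0785]
wrist_force: [7.4, -0.7, 0.4]
```

A steady +x force of 5–7 N means the gripper is brushing the front panel. Rise and shift 6 mm towards the cabinet.

```bash
python3 -m inch '[[[0,-5,2,0],[0,-8,4,0],[0,-8,6,0],[0,-8,6,0],[0,-8,6,0]]]'
python3 - <<'E'
from h import *
go([.543,-.105,.079])
cv2.imwrite(f'pics/scene23.png',env.read_camera('scene'))
crop('pics/scene23.png',270,130,410,270,4,'pics/s23c.png')
E
```

```text
clock: 41.65
tcp_pos: [0.5414, -0.1044, 0.0837]
orientation: [-0.507, 0.507, -0.493, 0.493]
wrist_force: [-0.1, 0.2, -2.8]
finger_gap: 0.0373
tcp [ 0.5414 -0.1044  0.0837] zang 1.57 F [-0.07  0.23 -2.84]
[0.543, -0.105, 0.079] [0.6 4.7 1.6]
```

View pics/s23c.png

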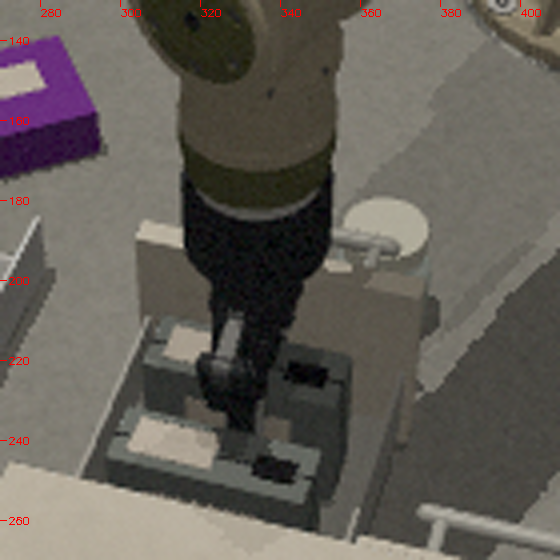

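The force is clear now and the box is over the floor. Shift 2 mm more, lower to contact, and release with a small opening.

```bash
python3 -m inch '[[[0,1,1,0],[0,3,2,0],[0,4,2,0],[0,4,2,0]]]' | egrep 'tcp|wrist'; for i in 1 2; do python3 -m inch '[[[0,1,0,0],[0,1.5,0,0],[0,1.5,0,0]]]'|egrep 'tcp|wrist'; done
```

```text
tcp_pos: [0.5437, -0.1044, 0.0798]
wrist_force: [-0.6, -0.3, -3.7]
tcp_pos: [0.5439, -0.1045, 0.0786]
wrist_force: [0.4, 0.3, -2.9]
tcp_pos: [0.544, -0.1045, 0.0771]
wrist_force: [-0.0, -0.1, -2.5]
```

```bash
python3 -m inch '[[[0,1,0,0],[0,1,0,0]]]'|egrep 'tcp|wrist';python3 -m inch '[[[0,0.7,0,0],[0,0.7,0,0]]]'|egrep 'tcp|wrist'
```

```text
tcp_pos: [0.5445, -0.1045, 0.077]
wrist_force: [-0.6, 0.6, 3.8]
tcp_pos: [0.5451, -0.1045, 0.077]
wrist_force: [-1.9, 3.1, 6.8]
```

```bash
python3 -m inch '[[[0,0,0,0],[0,0,0,0],[0,0,0,0],[0,0,0,0]]]' 43;python3 -m inch '[[[0,-4,0,0],[0,-12,0,0],[0,-25,0,0],[0,-45,0,0],[0,-70,0,0],[0,-110,0,0],[0,-150,0,0],[40,-160,-30,0],[80,-160,-60,0],[80,-160,-60,0]]]'
python3 - <<'E'
from h import *
for n in('top','scene'):cv2.imwrite(f'pics/{n}24.png',env.read_camera(n))
crop('pics/scene24.png',270,130,410,270,4,'pics/s24c.png')
E
```

```text
clock: 43.5
tcp_pos: [0.5439, -0.1046, 0.0753]
orientation: [-0.507, 0.507, -0.493, 0.493]
wrist_force: [-0.4, -0.2, 0.2]
finger_gap: 0.043
clock: 44.5
tcp_pos: [0.4842, -0.19, 0.2377]
orientation: [-0.505, 0.506, -0.493, 0.496]
wrist_force: [-0.2, 1.1, -0.1]
finger_gap: 0.0426
```

View pics/s24c.png

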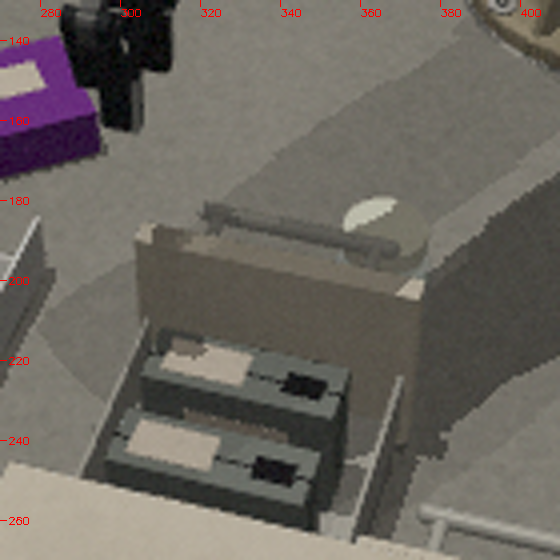

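View pics/top24.png

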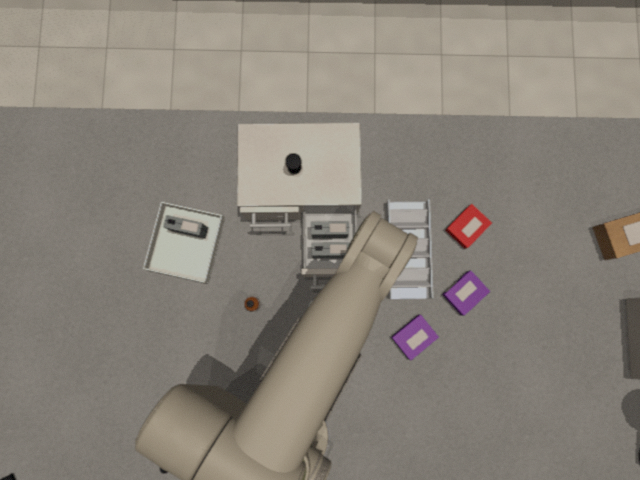

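View pics/scene24.png

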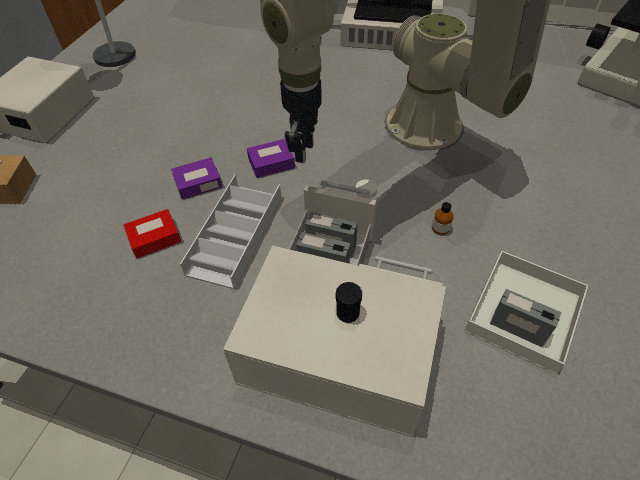

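Two full boxes stand in the right drawer (scene (330,227) and (325,247)) and the empty one stands in the tray at (527,315). The rack is empty, and the bottle, can and look-alikes have not moved. Letting the arm settle, then handing in.

```bash
python3 -m inch '[[[0,0,0,0],[0,0,0,0],[0,0,0,0],[0,0,0,0]]]'
python3 - <<'E'
from h import *
for n in('scene',):cv2.imwrite(f'pics/{n}25.png',env.read_camera(n))
for n,uv,z in(('bottle',None,0),):pass
a=cv2.imread('pics/scene24.png').astype(int);b=cv2.imread('pics/scene25.png').astype(int)
print('diff drawer/tray',abs(a-b)[200:260,300:370].mean(),abs(a-b)[250:370,465:590].mean())
print('jar top expected px',pr('scene',[.3714,-.0716,.075]))
print(env.hand_in())
E
```

```text
clock: 45.0
tcp_pos: [0.4865, -0.1853, 0.2352]
orientation: [-0.507, 0.507, -0.493, 0.493]
wrist_force: [0.6, -0.1, 0.0]
finger_gap: 0.0427
diff drawer/tray 2.6381746031746034 1.7132222222222222
jar top expected px [367.92076566 186.47249308]
the job is handed in; nothing more can be done
None
```

I finished the job and handed it in at about 45 s, inside the 72 s limit.

- **Drawers:** I pushed the left drawer home until a harder push no longer moved it. I then gripped the right handle and pulled that drawer out to its stop.
- **Weighing:** I tipped each box upright in the rack, gripped it and lifted it. The far box pulled about 0.7 N, so it is empty. The middle one pulled about 2.7 N and the near one about 3.2 N, so both are full.
- **Placing:** The empty box stands in the white tray, and both full ones stand upright in the right drawer. I set each one down in small steps until the wrist force showed contact.

**Last checks:** The final pictures show all three boxes standing and the rack empty. The bottle, can, and red and purple look-alikes have not moved. The jar is partly hidden by the open drawer, but what shows agrees with its starting place. The drawer and tray looked the same in pictures taken about 0.5 s apart.

**What did not go smoothly:**
- My first try at tipping the far box jammed at about 36 N sideways (about 47 N in all at the wrist). The fingers were pressing, not the gripper body. I backed off and followed the tipping arc instead.
- While I was lowering the last box, the gripper brushed the drawer's front panel at up to about 7 N. I shifted it 6 mm clear before setting the box down.

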